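Press the second pad of a bent bracket and hold the press

TASK

The bent bracket in the pad press has had the pad on its short flange pressed; turn it so that the pad on its long flange faces the bar, centred in front of the ram, and let go of it standing upright. Then push the press's paddle down with the fingers, past the first two clicks to the third, so the ram clamps the bracket against the bar, and hold it there: the paddle springs back if released, so finish while still holding it down. Leave the other things on the bench where they are.

Things in the scene. Friction and masses are not known exactly. Their poses are not given: they have to be found in the camera images.
- press: Fixed bench pad press on a dark steel plate 10 mm thick (x -190 to +40, y -230 to +80 mm in its frame). Origin on the bench right below the middle of the bar's working face; x is the ram's pushing direction, towards the bar; z up. The ram comes from the -x side along y = 0, out of a guide 26 mm wide, top 36 mm above the bench, x -160 to -90.
- bar_face (a point): Middle of the working face (looks to -x) of the fixed aluminium bar, 22 mm above the bench; axes as the press. The bar is 150 mm long (y), 22 mm deep (x), its top 34 mm above the bench. The bracket goes on its -x side.
- axle (a point): Middle of the dial's level axle, parallel to the press's y, at x -135, y -170 mm in the press frame, 100 mm above the bench. Two grey cheeks around it (x -172 to -98, y -195 to -145) reach 115 mm above the bench, the dial's rim 134 mm: keep the hand clear of these.
- platen: Aluminium platen on the ram's end, 34 wide x 22 mm high; origin at the centre of its face, which looks to the press's +x. It waits 34 mm from the bar; the dial drives it 50 mm per rad (10 mm a click). Sprung: 3 N, then 0.5 N per mm, up to 14 mm. It clamps the bracket's flange and pad (10 mm) on the bar only past the second click, and first slides a bracket standing a few mm off the bar home and square.
- dial (a joint): Dial of the press, rad: 0 at rest (paddle up), grows as the paddle is pushed down. Small bumps are passed at 0.1, 0.3 and 0.5; the three click positions are 0.2, 0.4 and 0.6; end stop at 0.72 (also counts as third). A spring returns it from every position: the paddle needs about 3.5 N to start, about 9 N at the third position.
- paddle: Black flat paddle on the dial's arm, 40 (along the arm) x 44 x 10 mm; origin at the centre of its top face, z out of it; 130 mm from the axle, the arm pointing to the press's +x. At rest the arm rises 0.35 rad, top centre 150 mm above the bench at x -15, y -170 mm in the press frame; at the third position it dips 0.25 rad: 74 mm above the bench, x -8. Push straight down on its middle with shut fingertips.
- bracket: Loose aluminium angle, L-shaped from above, flanges upright, 60 mm high, 8 mm thick, 190-310 g. Origin: outer bottom corner of the bend. Long flange 110 mm along +x (y 0 to 8), short flange 70 mm along +y (x 0 to 8). A 2 mm rubber pad on each outer face. It stands on the plate, 10 mm above the bench, starting with the short flange along the bar. It rises 36 mm above the bar: pinch a flange near its top.
- long_face (a point): Centre of the pad's face on the long flange: 58 mm along the bracket's x, at y -2, 22 mm above its underside; the pad is 50 x 36 mm and looks to the bracket's -y. It comes to face the bar by a quarter turn of the bracket, clockwise from above.
- short_face (a point): Centre of the pad's face on the short flange: 40 mm along the bracket's y, at x -2, 22 mm up. The pad looks to the bracket's -x.
- tape_roll: Bystander: brown tape roll, 96 mm across, 48 mm high. Origin under its centre.
- carton: Bystander: small closed cardboard carton 100 x 130 x 70 mm. Origin under its centre.
- pad_stack: Bystander: stack of black rubber pads 50 x 36 x 20 mm. Origin under its centre.
- jar: Bystander: jar 56 mm across, 75 mm high. Origin under its centre.
- mug: Bystander: white mug 80 mm across, 90 mm high. Origin under its centre.
- screwdriver: Bystander: screwdriver with a black handle, lying. Origin under its middle.
- tote: Bystander: open green plastic tote 130 x 100 x 60 mm. Origin under its centre.
Things that resemble listed ones, but are neither listed nor needed, are in the scene too. Leave any purple look-alike of the bracket alone.

How it is judged:
By the outcome, as a careful person would: the job done as asked, in the order asked, and still so for the second after the job is handed in, while the arm keeps its last pose, push and grip.
It also fails if it takes over 54 s, if anything falls off the work surface, if the arm or the gripper's body presses on something with over 40 N, if the wrist force passes 120 N, or if a joint passes its speed limit or range.

ROBOT

A 6-joint arm with a two-finger parallel gripper is mounted at the origin on the work surface. World frame = base frame: x ahead of the robot, y to its left, z up, the work surface at z = 0. Lengths are in mm, angles in rad, forces in N, time in s.
With the tool pointing down it reaches from about 300 to 775 mm from the base axis. Payload 14.6 kg.
Tool frame: the origin (TCP) lies between the finger pads; the fingertips stand 8 mm ahead of it and the grasp point (between the pads) lies 11 mm behind it; x points along the fingers, y is the direction in which the jaws open and shut, and the axes are right-handed (so a half turn about x gives the same grasp; the last joint's range is limited). The gripper opens to 94 mm and grips with 3 to 60 N. Pads are 16 mm wide; open, the fingers measure 119 mm over their backs; the gripper's body (75 mm by 177 mm) begins 78 mm behind the grasp point.
Start: joints at [1.263, 0.3, 1.521, -0, 1.321, -0.067], TCP at [131.162, 534.121, 178.846] pointing down, gripper open.
Joint ranges: [-3.03, 3.03], [-0.79, 2.21], [0.23, 2.52], [-1.04, 4.18], [0, 3.07], [-2.55, 2.55]. Speed limits (rad/s): [2.22, 2.22, 2.57, 3.14, 3.14, 3.14].

INTERFACE

Orientations are given as [roll, pitch, yaw] about the fixed x, y, z axes, in that order (R = Rz(yaw) Ry(pitch) Rx(roll)).
In Python, from cell import telemetry, camera, calibration, order gives the robot as it stands.
- The arm moves only by the shell command python3 -m handwheel 'ROWS' [FORCE]. ROWS is JSON, a list of rows, each a list of 7 numbers: the turn, a rotation vector about the tool's x, y, z as a fraction of full scale, then the shift along the tool's x, y, z as a fraction of full scale, then the opening, from 0 (shut) to 1 (fully open). A call has 1 to 12 rows; each row is the pose to reach, as a shift and turn from the pose measured when the call began, along the tool's axes at that moment, turning the shorter way round; what a row does not reach only later rows make up. Full scale, the value 1, is 300 mm for a shift and pi rad for a turn. A row lasts 1/8 s, in which the tool goes at most 62.5 mm and 10.7 degrees, less where a joint would pass 70% of its speed; a pose out of reach is approached as far as the arm can. A call with a number of a shift or a turn outside -1 to 1 is refused whole. A call with a gripper value outside its range is refused whole. The fingers move at their own pace and stop on an object; FORCE is the grip in N (left out, the last holds). Time passes only in rows, so rows that repeat a pose let the fingers close. It gives the time, the measured TCP pose, the force and the opening at its end, in the units of the state.
- telemetry.read_state(): the state, without advancing time (a new reading comes with each control period).
- camera(name): name is "side" or "top"; returns the picture (480x640x3 uint8, red, green, blue); there is no depth.
- calibration(name): a dict with "fov_y" (degrees; the focal length in pixels is half the picture's height over the tangent of half this angle, whatever the lens; pixels are square), "cx", "cy" (the principal point, pixels), "k1" (the pictures are not rectified: a ray, as slopes to the right and down, at radius r is drawn at 1 + k1 r^2 times it, then the intrinsics apply), "position" and "attitude" of the camera in the world. Camera axes: x right, y down, z forward; pixel columns grow to the right and rows downward; lengths in mm; the calibration is good to about 2 mm. A picture is of the moment at which its call begins. calibration takes no time and is no camera call.
- order.sign_off(): hands the job in, once; it reports no verdict.
The state is a dict: "clock": time; "joints": joint angles; "qd": joint speeds; "effort": joint torques, N m; "eef_pos": TCP position; "eef_rot": TCP orientation; "wrist_force": force on the tool from outside, world axes, zero at the start; "moment": the same for the moment, N m; "finger_gap": finger opening in mm.
Only numpy, scipy, OpenCV 4.12 (cv2) and the standard library are available. Lean on these libraries where they do the work, as an engineer would, in place of code of your own. Each camera call takes 0.05 s, during which the arm holds its last target.

## Working session

There is one attempt and no reset: what is moved stays moved. The work goes in short steps, Python scripts to look and compute and a shell command to move; the robot and the scene stay as the last step left them, time stands still between calls to the robot, and variables do not carry over. Pictures are saved under pics/ and viewed, and the job is handed in when it is done.

```bash
mkdir -p pics; ls; python3 - <<'E'
from cell import telemetry, camera, calibration
import cv2
for n in ("side","top"):
    print(n,calibration(n))
    cv2.imwrite(f"pics/{n}0.png",camera(n)[:,:,::-1])
print(telemetry.read_state())
E
```

```text
pics
side {'fov_y': 44.021691225035205, 'cx': 316.2146329901844, 'cy': 242.79569283679712, 'k1': 0.0657066162064684, 'position': array([ 336.04839738,  799.38491209, 1160.72927366]), 'attitude': array([-2.46587621,  0.01718451, -2.91621036])}
top {'fov_y': 54.516216542216384, 'cx': 322.0666807964896, 'cy': 236.64218177807285, 'k1': -0.0021076344112100054, 'position': array([ 505.18283937,   -3.36384534, 1301.32157082]), 'attitude': array([-3.11423668,  0.00325255, -1.56820464])}
{'clock': 0.1, 'joints': array([ 1.26338561e+00,  3.00407264e-01,  1.52153152e+00,  9.82085391e-06,
        1.32067719e+00, -6.65812367e-02]), 'qd': array([ 5.33907236e-05, -8.81114249e-04, -3.17871926e-03, -1.04469944e-04,
       -3.27098126e-05,  1.08784783e-03]), 'effort': array([ 3.59284648e-03, -5.32638824e+01, -3.53291416e+01,  7.10881362e-02,
        2.33881292e-02, -4.07722027e-06]), 'eef_pos': array([131.09012633, 533.87932116, 178.34231719]), 'eef_rot': array([-1.64667321,  1.56977296, -1.88750513]), 'wrist_force': array([ 0.12684117, -0.10090295,  0.19200765]), 'moment': array([-0.0277594 , -0.01646508, -0.01195558]), 'finger_gap': 94.33125219763204}
```

View pics/top0.png

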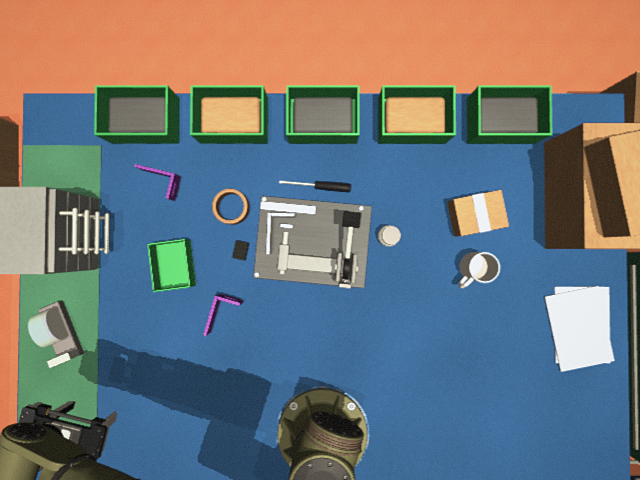

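View pics/side0.png

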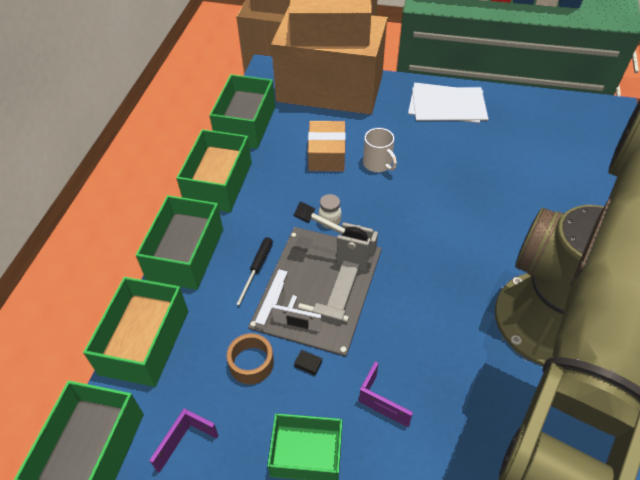

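Candidates for the bracket in the top view: an aluminium L on the press plate at about (272,225), a purple L at (165,178), and a purple L at (218,310). The bar at (288,208) and the ram at (308,262) are also light metal. I choose the aluminium L on the plate and will check it in a close crop.

```bash
cat > h.py <<'E'
import numpy as np, cv2
from cell import calibration
from scipy.spatial.transform import Rotation as R
def cam(n):
    c=calibration(n); f=240/np.tan(np.radians(c['fov_y']/2))
    return c,f,R.from_euler('xyz',c['attitude']).as_matrix(),np.array(c['position'])
def proj(n,P):
    c,f,M,t=cam(n); p=(np.atleast_2d(P)-t)@M; s=p[:,:2]/p[:,2:]
    s=s*(1+c['k1']*(s**2).sum(1,keepdims=True)); return s*f+[c['cx'],c['cy']]
def unproj(n,uv,z):
    c,f,M,t=cam(n); d=(np.atleast_2d(uv).astype(float)-[c['cx'],c['cy']])/f; s=d.copy()
    for _ in range(30): s=d/(1+c['k1']*(s**2).sum(1,keepdims=True))
    r=np.c_[s,np.ones(len(s))]@M.T; k=(z-t[2])/r[:,2:]; return t+k*r
E
python3 - <<'E'
import cv2
a=cv2.imread('pics/top0.png')[185:300,240:390]; cv2.imwrite('pics/topc0.png',cv2.resize(a,None,fx=5,fy=5,interpolation=cv2.INTER_CUBIC))
a=cv2.imread('pics/side0.png')[190:365,240:395]; cv2.imwrite('pics/sidec0.png',cv2.resize(a,None,fx=3.4,fy=3.4,interpolation=cv2.INTER_CUBIC))
E
```

```text
(no output)
```

View pics/topc0.png

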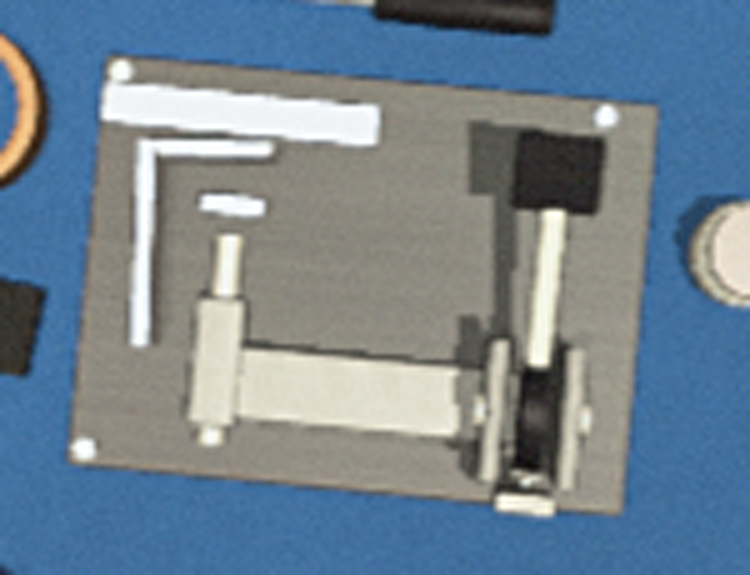

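View pics/sidec0.png

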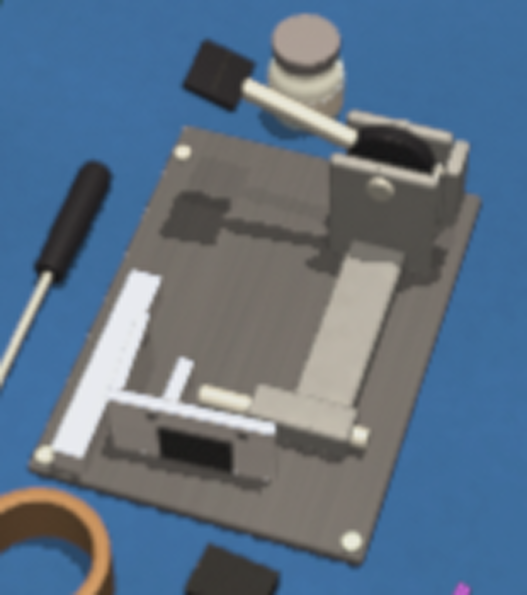

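The crop confirms the choice. In topc0, the aluminium L with a black pad on its long flange stands at the bar, with its bend at full-frame (268,213), its long flange end at (268,254) and its short flange end at (294,215). Both other Ls are purple. Next I fit the press and bracket poses using both cameras.

```bash
cat >> h.py <<'E'
from scipy.optimize import least_squares
def w(pose,P):
    x,y,a=pose; c,s=np.cos(a),np.sin(a); P=np.atleast_2d(P).astype(float)
    return np.c_[x+c*P[:,0]-s*P[:,1], y+s*P[:,0]+c*P[:,1], P[:,2]]
def fit(obs,x0):
    def f(p): return np.concatenate([(proj(n,w(p,P))-np.array(uv)).ravel() for n,P,uv in obs])
    r=least_squares(f,x0,loss='soft_l1'); return r.x,np.round(r.fun,1)
E
python3 - <<'E'
from h import *
T=lambda l:[((u+.5)/5+239.5,(v+.5)/5+184.5) for u,v in l]
S=lambda l:[((u+.5)/3.4+239.5,(v+.5)/3.4+189.5) for u,v in l]
pl=[(40,80,10),(40,-230,10),(-190,-230,10),(-190,80,10)]
bar=[(22,75,34),(22,-75,34),(0,-75,34),(0,75,34)]
pt=T([(110,57),(658,103),(622,514),(68,462)]); bt=T([(104,82),(380,105),(378,146),(101,120)])
ps=S([(187,127),(480,197),(362,563),(28,468)])
o1=[("top",pl,pt),("top",bar,bt)]; o2=[("side",pl,ps)]
a0=-0.084
for o in (o1,o2,o1+o2):
    p,r=fit(o,[470,50,a0]); print(p,r)
br=[(0,0,70),(0,70,70),(8,70,70),(110,0,70),(110,8,70),(8,8,70)]
bo=T([(138,139),(273,142),(273,157),(131,347),(150,346),(157,157)])
bs=S([(108,392),(275,428),(272,435)]); 
b1,r=fit([("top",br,bo)],[470,90,3.05]);print(b1,r)
# side overlay both
P=p
img=cv2.imread('pics/side0.png'); it=cv2.imread('pics/top0.png')
def draw(im,n,pose,Ps,col):
    q=proj(n,w(pose,Ps)); cv2.polylines(im,[np.round(q*16).astype(int)],True,col,1,cv2.LINE_AA,4)
L=lambda z:[(0,0,z),(110,0,z),(110,8,z),(8,8,z),(8,70,z),(0,70,z)]
pd=[(5,-148,157),(5,-192,157),(-34,-192,143),(-34,-148,143)]
for im,n in((img,"side"),(it,"top")):
    draw(im,n,P,pl,(0,0,255));draw(im,n,P,bar,(0,255,0));draw(im,n,b1,L(70),(255,0,0));draw(im,n,b1,[(110,0,10),(0,0,10),(0,0,70),(110,0,70)],(0,255,255));draw(im,n,P,pd,(0,255,255))
cv2.imwrite('pics/ov0.png',np.vstack([cv2.resize(it[190:295,245:385],(700,525)),])[:600])
cv2.imwrite('pics/ov1.png',cv2.resize(img[190:365,240:395],(530,595),interpolation=cv2.INTER_CUBIC))
# bracket in press frame
c,s=np.cos(P[2]),np.sin(P[2]);d=b1[:2]-P[:2];print("rel",c*d[0]+s*d[1],-s*d[0]+c*d[1],b1[2]-P[2])
E
```

```text
[ 6.08892589e+02  9.56683116e+01 -8.79324889e-02] [-0.9 -0.9  0.6 -0.1  0.5  0.4 -0.3  0.6  0.3 -0.2 -0.1  0.1 -0.5 -0.1
  0.2  0.2]
[575.75353972 -66.41507854  -8.2103242 ] [ -4.1   0.   17.8  33.5   1.4  -0.2 -13.6 -36.9]
[ 6.09248506e+02  9.51248967e+01 -9.35745333e-02] [-6.00e-01 -1.20e+00  8.00e-01  2.00e-01  3.00e-01  7.00e-01 -5.00e-01
  3.00e-01  6.00e-01 -5.00e-01  1.00e-01  1.00e-01 -3.00e-01 -1.00e-01
  4.00e-01 -1.00e-01 -4.66e+01  9.99e+01 -8.62e+01 -2.17e+01  3.65e+01
 -1.08e+02  9.91e+01  2.79e+01]
[602.76993011 144.95804487 -66.00018095] [ 0.5 -0.  -0.1  0.2 -0.2  0.2  0.5 -0.1 -0.2  0.2 -0.4 -0.5]
rel -11.106544604568175 49.00978755580481 -65.90660641627298
```

View pics/ov0.png

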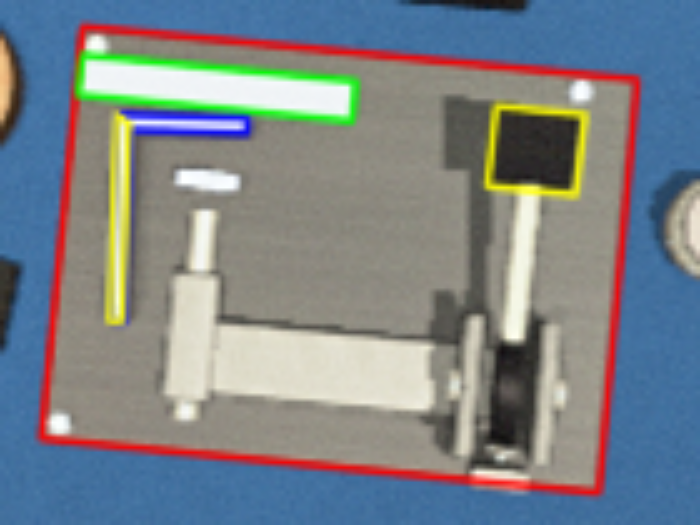

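View pics/ov1.png

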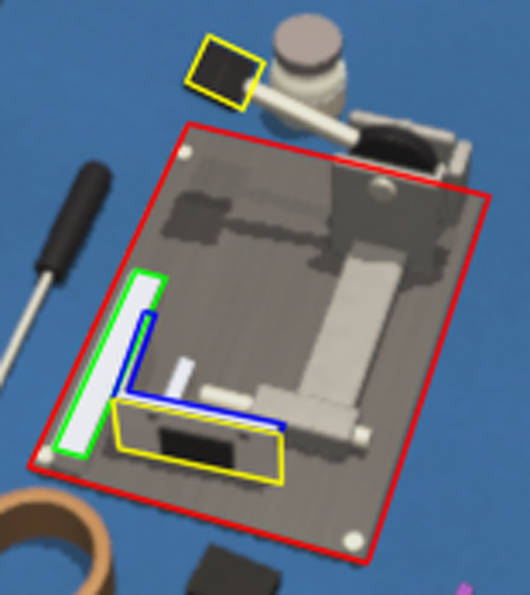

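```bash
python3 - <<'E'
from h import *
T=lambda l:[((u+.5)/5+239.5,(v+.5)/5+184.5) for u,v in l]
S=lambda l:[((u+.5)/3.4+239.5,(v+.5)/3.4+189.5) for u,v in l]
pl=[(40,80,10),(40,-230,10),(-190,-230,10),(-190,80,10)]
bar=[(22,75,34),(22,-75,34),(0,-75,34),(0,75,34)]
pt=T([(110,57),(658,103),(622,514),(68,462)]); bt=T([(104,82),(380,105),(378,146),(101,120)])
ps=S([(28,468),(187,127),(480,197),(362,563)])
o1=[("top",pl,pt),("top",bar,bt)]; o2=[("side",pl,ps)]
for o in (o1,o2,o1+o2):
    p,r=fit(o,[600,90,-.085]); print(p,r)
br=[(0,0,70),(0,70,70),(8,70,70),(110,0,70),(110,8,70),(8,8,70)]
bo=T([(138,139),(273,142),(273,157),(131,347),(150,346),(157,157)])
sb=[(0,0,70),(110,0,70),(110,0,10)]; bs=S([(108,392),(275,427),(271,480)])
for o in ([("top",br,bo)],[("side",sb,bs)],[("top",br,bo),("side",sb,bs)]):
    b,r=fit(o,[602,145,3.115]);print(b,r)
    print(" grasp pt",w(b,(23,4,0)))
c,s=np.cos(p[2]),np.sin(p[2]);d=b[:2]-p[:2];print("rel",c*d[0]+s*d[1],-s*d[0]+c*d[1],b[2]-p[2])
print("paddle",w(p,[(-15,-170,150),(-8,-170,74)]), "goal origin",w(p,(-6,-58,10)))
E
```

```text
[ 6.08892589e+02  9.56683113e+01 -8.79324980e-02] [-0.9 -0.9  0.6 -0.1  0.5  0.4 -0.3  0.6  0.3 -0.2 -0.1  0.1 -0.5 -0.1
  0.2  0.2]
[ 6.10415511e+02  9.65561751e+01 -9.23051254e-02] [-0.5  0.1 -0.7 -0.8  1.1 -0.1  0.3  0.3]
[ 6.09484321e+02  9.59858576e+01 -9.05694014e-02] [-0.9 -1.2  0.5 -0.1  0.2  0.4 -0.6  0.3  0.3 -0.5 -0.2 -0.  -0.6 -0.2
  0.1 -0.1  0.  -0.  -0.5 -0.9  1.4 -0.3  0.9  0.1]
[602.76993012 144.95804483   3.11485743] [ 0.5 -0.  -0.1  0.2 -0.2  0.2  0.5 -0.1 -0.2  0.2 -0.4 -0.5]
 grasp pt [[579.67122135 141.57431121   0.        ]]
[606.84745441 140.34060731   3.09855833] [-0.2 -0.1 -0.5  0.7  1.  -0.6]
 grasp pt [[583.6966644  137.33379467   0.        ]]
[604.22065581 143.87460301   3.11029639] [ 0.9 -0.6  0.3 -0.3  0.2 -0.3  0.8 -0.6 -0.  -0.3  0.  -1.   0.5  1.5
  0.5  1.8  1.9  0.5]
 grasp pt [[581.106754   140.59625841   0.        ]]
rel -9.57341899774477 47.21639285548596 3.2008657877764244
paddle [[579.17004241 -71.96069502 150.        ]
 [586.14135217 -72.59381444  74.        ]] goal origin [[598.26306568  38.7662505   10.        ]]
```

```bash
cat >> h.py <<'E'
from cell import telemetry
def rot(e): return R.from_euler('xyz',e)
def down(yaw): # tool x down, tool y at world angle yaw
    y=np.array([np.cos(yaw),np.sin(yaw),0]);x=np.array([0,0,-1.]);return R.from_matrix(np.c_[x,y,np.cross(x,y)])
def plan(pos,yaw,st=None):
    st=st or telemetry.read_state(); r=rot(st['eef_rot']); p=np.array(st['eef_pos'])
    y=r.as_matrix()[:,1]
    print('t',st['clock'],'pos',p.round(1),'jaw',np.arctan2(y[1],y[0]).round(3),'j',np.round(st['joints'],2),'F',np.round(st['wrist_force'],1),'gap',round(st['finger_gap'],1))
    d=r.inv()*down(yaw)
    print('ROW',np.round(d.as_rotvec()/np.pi,4),np.round(r.inv().apply(np.array(pos)-p)/300,4))
E
python3 - <<'E'
from h import *
for yw in (3.11+np.pi/2,3.11-np.pi/2): plan((581.1,140.6,150),yw)
E
```

```text
t 0.1 pos [131.1 533.9 178.3] jaw 1.33 j [ 1.26  0.3   1.52  0.    1.32 -0.07] F [ 0.1 -0.1  0.2] gap 94.3
ROW [9.334e-01 5.000e-04 1.000e-04] [ 0.0953 -0.9152  1.7694]
t 0.1 pos [131.1 533.9 178.3] jaw 1.33 j [ 1.26  0.3   1.52  0.    1.32 -0.07] F [ 0.1 -0.1  0.2] gap 94.3
ROW [-0.0666 -0.0001  0.0003] [ 0.0953 -0.9152  1.7694]
```

```bash
python3 -m handwheel '[[-0.03,0,0,0,-0.46,0.88,0.5],[-0.03,0,0,0,-0.46,0.88,0.5],[-0.03,0,0,0,-0.46,0.88,0.5],[-0.03,0,0,0,-0.46,0.88,0.5],[-0.03,0,0,0,-0.46,0.88,0.5],[-0.03,0,0,0,-0.46,0.88,0.5]]'; python3 - <<'E'
from h import *
plan((581.1,140.6,130),3.11-np.pi/2)
E
```

```text
clock: 0.85
eef_pos: [356.2, 335.0, 178.2]
eef_rot: [-1.819, 1.569, -1.969]
wrist_force: [-0.2, -0.9, 0.1]
finger_gap: 47.2
t 0.85 pos [356.2 335.  178.2] jaw 1.42 j [ 0.68  0.17  1.69 -0.    1.29 -0.74] F [-0.2 -0.9  0.1] gap 47.2
ROW [-0.0378 -0.0002  0.0005] [ 0.1612 -0.5281  0.8384]
```

```bash
python3 -m handwheel '[[-0.0378,0,0,0,-0.528,0.838,0.5],[-0.0378,0,0,0,-0.528,0.838,0.5],[-0.0378,0,0,0,-0.528,0.838,0.5],[-0.0378,0,0,0,-0.528,0.838,0.5],[-0.0378,0,0,0.161,-0.528,0.838,0.5],[-0.0378,0,0,0.161,-0.528,0.838,0.5],[-0.0378,0,0,0.161,-0.528,0.838,0.5]]'; python3 - <<'E'
from h import *
from cell import camera
plan((581.1,140.6,53),3.11-np.pi/2)
for n,(a,b,c,d) in (("top",(185,300,240,390)),("side",(190,365,240,395))):
    im=camera(n)[:,:,::-1].copy(); k=4 if n=="top" else 3.4
    cv2.imwrite(f'pics/{n}1.png',im); cv2.imwrite(f'pics/{n}c1.png',cv2.resize(im[a:b,c:d],None,fx=k,fy=k,interpolation=cv2.INTER_CUBIC))
E
```

```text
clock: 1.72
eef_pos: [580.6, 141.6, 130.1]
eef_rot: [-2.284, 1.569, -2.315]
wrist_force: [0.4, -1.3, -0.0]
finger_gap: 46.9
t 1.725 pos [580.6 141.6 130.1] jaw 1.54 j [ 0.18  0.45  1.44 -0.    1.26 -1.36] F [ 0.4 -1.3 -0. ] gap 46.9
ROW [ 0.0001 -0.0004  0.0005] [ 0.2569 -0.0029  0.0022]
```

View pics/sidec1.png

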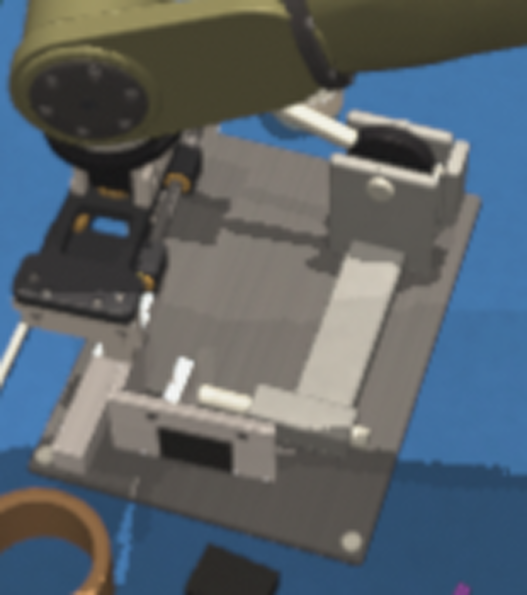

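View pics/topc1.png

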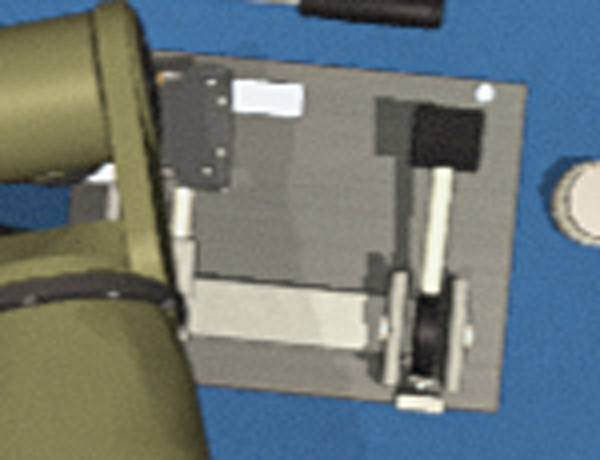

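The side crop shows the hand above the bend end of the long flange, with the jaws across it and the flange top at crop (110–275, 395–430). I'm going down.

```bash
python3 -m handwheel '[[0,0,0,0.12,-0.003,0.002,0.5],[0,0,0,0.2,-0.003,0.002,0.5],[0,0,0,0.257,-0.003,0.002,0.5],[0,0,0,0.257,-0.003,0.002,0.5]]'; python3 - <<'E'
from h import *
from cell import camera
plan((581.1,140.6,53),3.11-np.pi/2)
n="side";a,b,c,d=(190,365,240,395)
im=camera(n)[:,:,::-1].copy()
cv2.imwrite(f'pics/{n}2.png',im); cv2.imwrite(f'pics/{n}c2.png',cv2.resize(im[265:345,250:330],None,fx=7,fy=7,interpolation=cv2.INTER_CUBIC))
E
```

```text
clock: 2.33
eef_pos: [581.0, 141.7, 54.3]
eef_rot: [-1.095, 1.57, -1.125]
wrist_force: [0.4, 1.7, -0.2]
finger_gap: 47.2
t 2.325 pos [581.  141.7  54.3] jaw 1.541 j [ 0.18  0.53  1.5  -0.    1.11 -1.36] F [ 0.4  1.7 -0.2] gap 47.2
ROW [0.0007 0.0002 0.0003] [ 0.0043 -0.0036  0.0004]
```

View pics/sidec2.png

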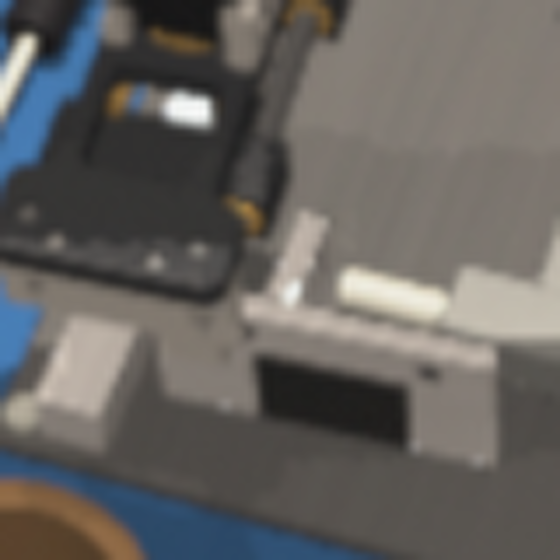

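The near finger is at the flange outside near the bend, clear of the pad at crop (255–410, 360–440). I'm closing.

```bash
python3 -m handwheel '[[0,0,0,0.004,0,0,0.2],[0,0,0,0.004,0,0,0.0],[0,0,0,0.004,0,0,0.0],[0,0,0,0.004,0,0,0.0],[0,0,0,0.004,0,0,0.0],[0,0,0,0.004,0,0,0.0]]' 40; python3 - <<'E'
from h import *
from cell import camera
plan((581.1,140.6,53),3.11-np.pi/2)
E
```

```text
clock: 3.12
eef_pos: [581.6, 141.6, 53.9]
eef_rot: [-0.418, 1.569, -0.448]
wrist_force: [-0.3, -0.5, -0.6]
finger_gap: 0.5
t 3.125 pos [581.6 141.6  53.9] jaw 1.541 j [ 0.18  0.53  1.5  -0.    1.11 -1.36] F [-0.3 -0.5 -0.6] gap 0.5
ROW [0.0006 0.0006 0.0003] [ 0.0031 -0.0035 -0.0015]
```

The gap is 0.5 mm, so nothing was gripped. I'm looking before moving.

```bash
python3 - <<'E'
from h import *
from cell import camera
im=camera("side")[:,:,::-1].copy()
for P,c in (((581.6,141.6,46),(0,0,255)),((581.6,141.6,70),(0,255,0))):
    q=proj("side",P)[0];print(q);cv2.circle(im,tuple(np.round(q*16).astype(int)),16,c,-1,0,4)
q=proj("side",w((602.8,145,3.115),[(0,0,70),(110,0,70)]));print(q)
cv2.imwrite('pics/s3.png',im); cv2.imwrite(f'pics/sc3.png',cv2.resize(im[255:345,240:330],None,fx=6.6,fy=6.6,interpolation=cv2.INTER_CUBIC))
t=camera("top")[:,:,::-1]; cv2.imwrite('pics/tc3.png',cv2.resize(t[185:300,240:390],None,fx=5,fy=5,interpolation=cv2.INTER_CUBIC))
E
```

```text
[282.91946037 313.33663062]
[282.24962701 307.42469547]
[[272.39663031 306.96793468]
 [321.59881323 317.37864674]]
```

View pics/sc3.png

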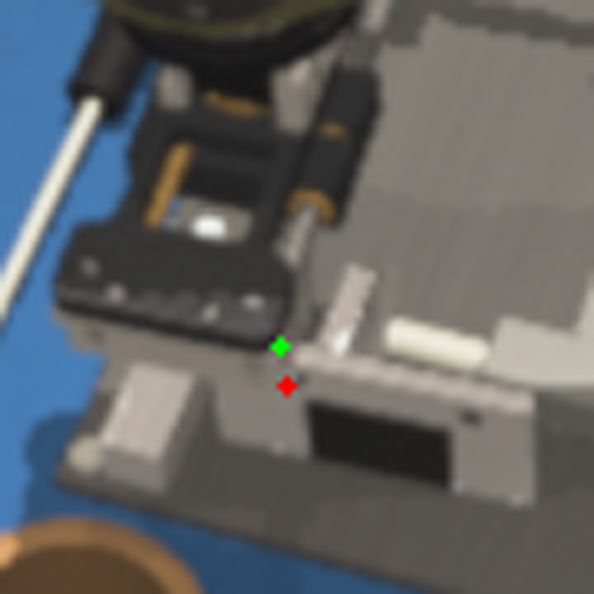

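View pics/tc3.png

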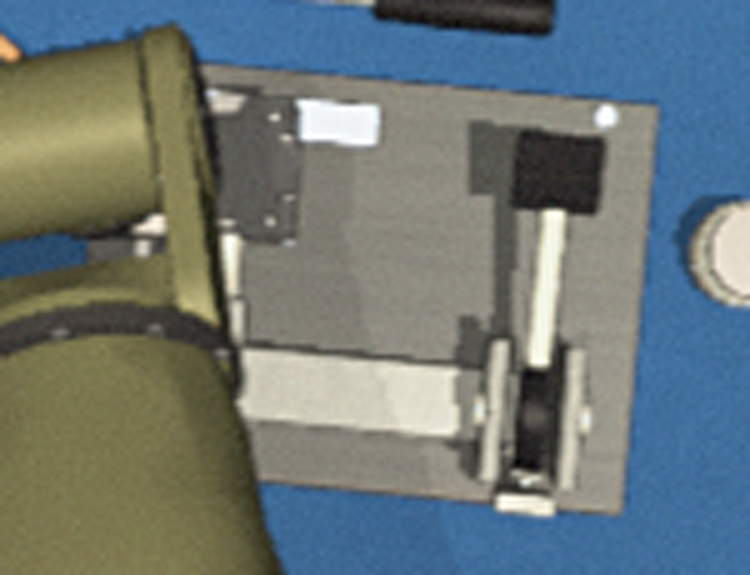

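```bash
python3 - <<'E'
from h import *
im=cv2.imread('pics/s3.png'); t=cv2.imread('pics/tc3.png')
st=telemetry.read_state(); r=rot(st['eef_rot']).as_matrix(); p=np.array(st['eef_pos']); print(r.round(3))
K=6; a=cv2.resize(im[240:345,230:335],None,fx=K,fy=K,interpolation=cv2.INTER_CUBIC)
def box(x0,x1,y0,y1,z0,z1,col):
    for x in (x0,x1):
        P=np.array([(x,y0,z0),(x,y1,z0),(x,y1,z1),(x,y0,z1)])@r.T+p
        q=(proj("side",P)-[229.5,239.5])*K-.5
        cv2.polylines(a,[np.round(q).astype(int)],True,col,1,cv2.LINE_AA)
        P2=proj("top",P); q=(P2-[239.5,184.5])*5; cv2.polylines(t,[np.round(q).astype(int)],True,col,1,cv2.LINE_AA)
box(-89,-130,-88,88,-37,37,(0,0,255)); box(8,-89,-12,12,-8,8,(0,255,0))
cv2.imwrite('pics/sc4.png',a);cv2.imwrite('pics/tc4.png',t)
E
```

```text
[[ 0.002  0.03   1.   ]
 [-0.001  1.    -0.03 ]
 [-1.    -0.001  0.002]]
```

View pics/sc4.png

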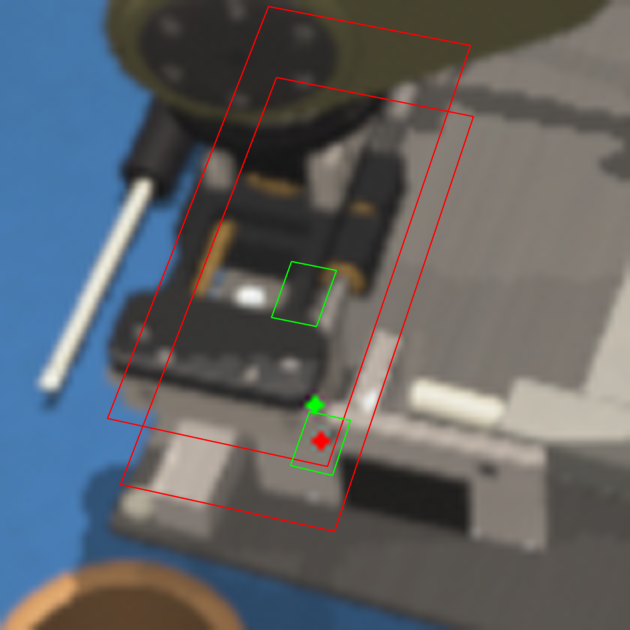

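View pics/tc4.png

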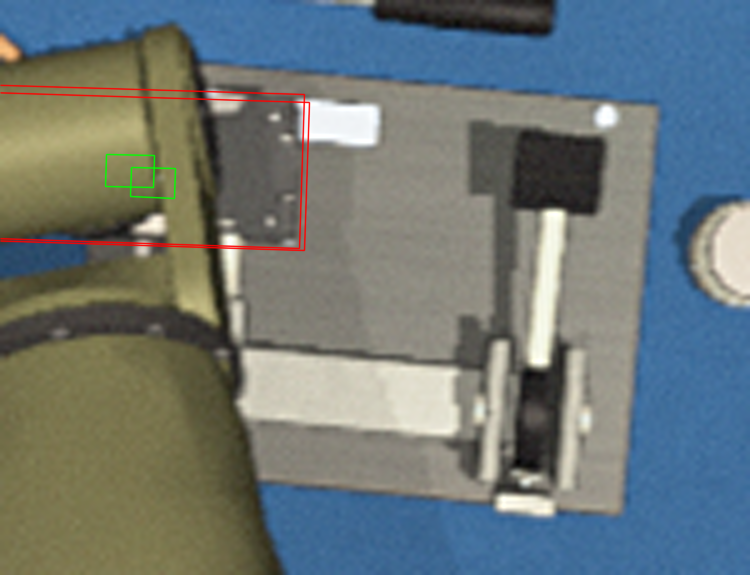

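```bash
python3 - <<'E'
from h import *
K=5
r=rot([-1.64667321,1.56977296,-1.88750513]).as_matrix();p=np.array([131.09,533.88,178.34])
t=cv2.resize(cv2.imread('pics/top0.png')[370:480,0:140],None,fx=K,fy=K,interpolation=cv2.INTER_CUBIC)
def box(im,n,off,x0,x1,y0,y1,z0,z1,col):
    for x in (x0,x1):
        P=np.array([(x,y0,z0),(x,y1,z0),(x,y1,z1),(x,y0,z1)])@r.T+p
        q=(proj(n,P)-np.array(off)+.5)*K; cv2.polylines(im,[np.round(q).astype(int)],True,col,1,cv2.LINE_AA)
box(t,"top",(0,370),-89,-130,-88,88,-37,37,(0,0,255)); box(t,"top",(0,370),8,-40,-60,60,-8,8,(0,255,0))
cv2.imwrite('pics/t5.png',t)
r=rot([-2.284,1.569,-2.315]).as_matrix();p=np.array([580.6,141.6,130.1])
s=cv2.resize(cv2.imread('pics/side1.png')[200:340,220:360],None,fx=K-1,fy=K-1,interpolation=cv2.INTER_CUBIC);K=4
box(s,"side",(220,200),-89,-130,-88,88,-37,37,(0,0,255)); box(s,"side",(220,200),8,-40,-36,36,-8,8,(0,255,0))
cv2.imwrite('pics/s5.png',s)
E
```

```text
(no output)
```

View pics/t5.png

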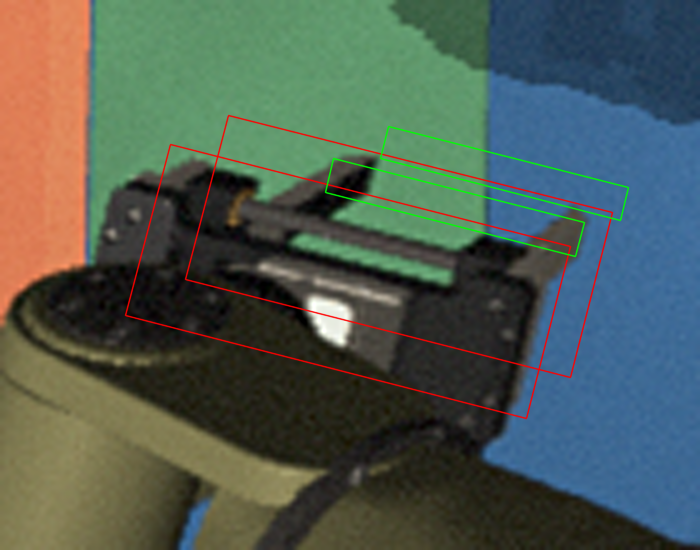

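View pics/s5.png

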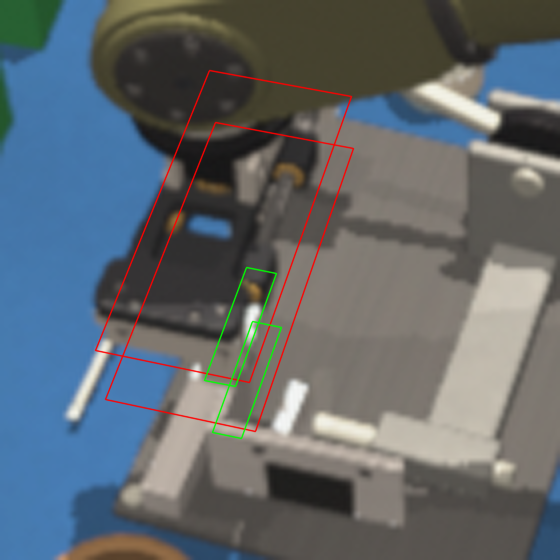

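Both pictures suggest the real fingertips are 20–30 mm higher than the reported pose gives. In t5 the tips are at (376,157) and (581,209), off the model. I'll lift to a clear spot and triangulate the tips with both cameras.

```bash
python3 - <<'E'
from h import *
plan((480,330,160),3.11-np.pi/2)
print(proj("side",(480,330,150)),proj("top",(480,330,150)))
E
python3 -m handwheel '[[0,0,0,-0.2,0,0,0],[0,0,0,-0.35,0,0,0.5],[0,0,0,-0.35,0.2,-0.1,0.5],[0,0,0,-0.35,0.4,-0.2,0.5],[0,0,0,-0.35,0.62,-0.32,0.5],[0,0,0,-0.35,0.62,-0.32,0.5],[0,0,0,-0.35,0.62,-0.32,0.5],[0,0,0,-0.35,0.62,-0.32,0.5]]'
python3 - <<'E'
from h import *
from cell import camera
plan((480,330,160),3.11-np.pi/2)
p=np.array(telemetry.read_state()['eef_pos']);p[2]-=8
for n in("top","side"):
    im=camera(n)[:,:,::-1].copy();cv2.imwrite(f'pics/{n}6.png',im)
    q=proj(n,p)[0];print(n,q);x,y=np.round(q).astype(int);x0=max(x-60,0);y0=max(y-60,0)
    c=im[y0:y0+110,x0:x0+120];print(x0,y0);c=cv2.resize(c,None,fx=5,fy=5,interpolation=cv2.INTER_CUBIC);cv2.circle(c,(int((q[0]-x0+.5)*5),int((q[1]-y0+.5)*5)),4,(0,0,255),-1)
    cv2.imwrite(f'pics/{n}c6.png',c)
E
```

```text
t 3.225 pos [581.6 141.6  53.9] jaw 1.541 j [ 0.18  0.53  1.5  -0.    1.11 -1.36] F [-0.2  0.1  0.7] gap 0.5
ROW [0.0006 0.0006 0.0003] [-0.3548  0.6174 -0.3564]
[[306.40218114 378.98153008]] [[188.69857051 259.22774982]]
clock: 4.22
eef_pos: [491.6, 329.4, 158.5]
eef_rot: [-0.528, 1.569, -0.559]
wrist_force: [-0.4, -0.5, 0.7]
finger_gap: 47.1
t 4.225 pos [491.6 329.4 158.5] jaw 1.54 j [ 0.53  0.41  1.42 -0.    1.31 -1.01] F [-0.4 -0.5  0.7] gap 47.1
ROW [0.0003 0.0006 0.0003] [-0.005   0.0009 -0.0388]
top [188.94407755 254.52715644]
129 195
side [300.34194699 377.27536444]
240 317
```

View pics/topc6.png

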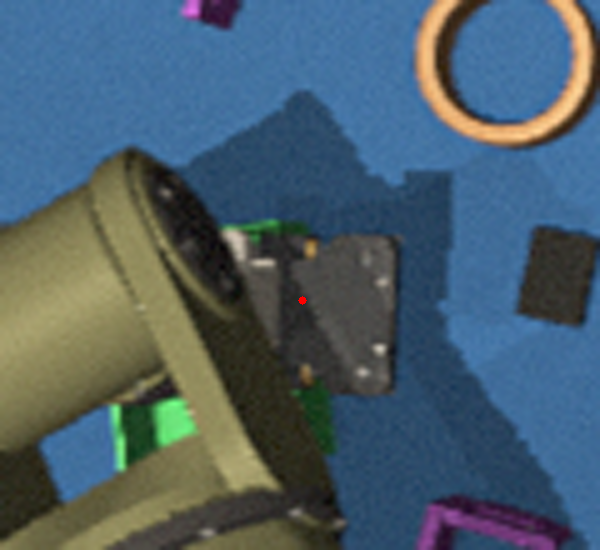

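View pics/sidec6.png

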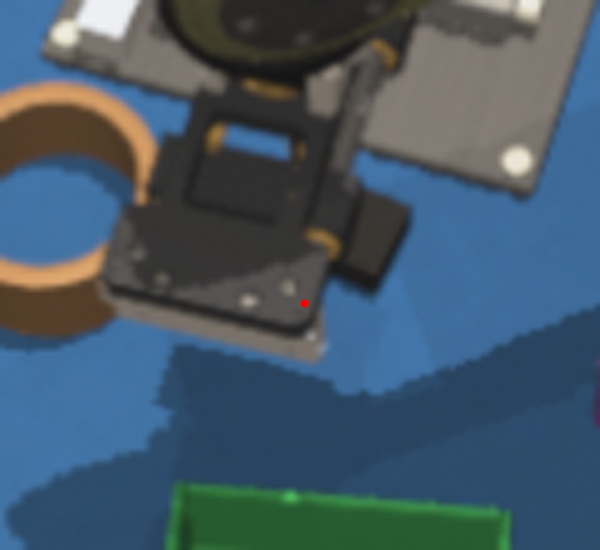

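The tips are hidden behind the gripper body from both cameras here, so I'll find their real height by touch: a slow descent with shut fingers on clear bench between the tape roll (230,207) and the tote (170,265).

```bash
python3 - <<'E'
from h import *
q=unproj("top",[(205,235),(230,207),(170,265),(241,250),(192,240),(248,205)],0);print(q.round())
t=q[0];plan((t[0],t[1],60),3.11-np.pi/2)
E
```

```text
[[545. 328.   0.]
 [623. 259.   0.]
 [460. 426.   0.]
 [503. 227.   0.]
 [530. 365.   0.]
 [629. 209.   0.]]
t 4.325 pos [491.7 329.2 158.6] jaw 1.539 j [ 0.53  0.41  1.42 -0.    1.31 -1.01] F [0.9 0.4 1.5] gap 46.9
ROW [0.0001 0.0006 0.0003] [0.3289 0.0034 0.1756]
```

```bash
python3 -m handwheel '[[0,0,0,0,-0.04,0.17,0],[0,0,0,0.1,-0.04,0.17,0],[0,0,0,0.3,-0.04,0.17,0],[0,0,0,0.36,-0.04,0.17,0],[0,0,0,0.36,-0.04,0.17,0],[0,0,0,0.36,-0.04,0.17,0],[0,0,0,0.36,-0.04,0.17,0]]'
python3 - <<'E'
from h import *
from cell import camera
plan((545,317,8),3.11-np.pi/2)
p=np.array(telemetry.read_state()['eef_pos']);p[2]-=8
for n in("side",):
    im=camera(n)[:,:,::-1].copy();cv2.imwrite(f'pics/{n}7.png',im)
    q=proj(n,p)[0];print(n,q);x,y=np.round(q).astype(int);x0=max(x-60,0);y0=max(y-60,0)
    c=im[y0:y0+110,x0:x0+120];print(x0,y0);c=cv2.resize(c,None,fx=5,fy=5,interpolation=cv2.INTER_CUBIC);cv2.circle(c,(int((q[0]-x0+.5)*5),int((q[1]-y0+.5)*5)),4,(0,0,255),-1)
    cv2.imwrite(f'pics/{n}c7.png',c)
E
```

```text
clock: 5.2
eef_pos: [543.3, 315.9, 52.6]
eef_rot: [0.086, 1.566, 0.055]
wrist_force: [0.0, -0.1, 0.1]
finger_gap: 0.4
t 5.2 pos [543.3 315.9  52.6] jaw 1.54 j [ 0.47  0.59  1.41 -0.    1.14 -1.07] F [ 0.  -0.1  0.1] gap 0.4
ROW [ 0.0001  0.0014 -0.0001] [0.1487 0.0036 0.0049]
side [278.92747336 389.98982774]
219 330
```

View pics/sidec7.png

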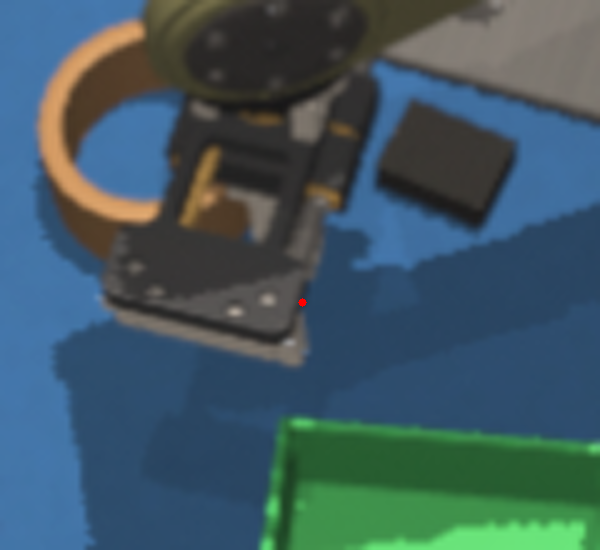

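```bash
python3 -m handwheel '[[0,0,0,0.08,0,0,0],[0,0,0,0.12,0,0,0],[0,0,0,0.13,0,0,0],[0,0,0,0.14,0,0,0],[0,0,0,0.145,0,0,0],[0,0,0,0.145,0,0,0]]'
python3 -m handwheel '[[0,0,0,0.005,0,0,0],[0,0,0,0.010,0,0,0],[0,0,0,0.015,0,0,0],[0,0,0,0.02,0,0,0]]'
```

```text
clock: 6.0
eef_pos: [543.4, 315.9, 9.0]
eef_rot: [0.08, 1.567, 0.049]
wrist_force: [-0.5, 0.7, -0.8]
finger_gap: 0.6
clock: 6.5
eef_pos: [543.4, 315.9, 2.9]
eef_rot: [0.067, 1.567, 0.036]
wrist_force: [0.4, 0.4, 0.2]
finger_gap: 0.2
```

At reported z 2.9 there is no contact, although by the spec the tips would be below the bench. So the real tool is higher than reported. Continuing slowly.

```bash
python3 -m handwheel '[[0,0,0,0.013,0,0,0],[0,0,0,0.027,0,0,0],[0,0,0,0.033,0,0,0],[0,0,0,0.033,0,0,0]]'
python3 -m handwheel '[[0,0,0,0.01,0,0,0],[0,0,0,0.02,0,0,0],[0,0,0,0.02,0,0,0]]'
```

```text
clock: 7.0
eef_pos: [543.3, 315.9, -7.2]
eef_rot: [0.036, 1.567, 0.005]
wrist_force: [-0.5, -0.5, -1.0]
finger_gap: 0.1
clock: 7.38
eef_pos: [543.2, 315.8, -13.6]
eef_rot: [-0.029, 1.567, -0.06]
wrist_force: [0.7, 0.1, -0.4]
finger_gap: 0.6
```

```bash
python3 -m handwheel '[[0,0,0,0.007,0,0,0],[0,0,0,0.014,0,0,0],[0,0,0,0.014,0,0,0]]'
```

```text
clock: 7.75
eef_pos: [543.1, 315.7, -18.0]
eef_rot: [-0.093, 1.568, -0.124]
wrist_force: [-0.7, 0.3, -0.6]
finger_gap: 0.7
```

```bash
python3 -m handwheel '[[0,0,0,0.007,0,0,0],[0,0,0,0.01,0,0,0],[0,0,0,0.01,0,0,0]]'
```

```text
clock: 8.12
eef_pos: [543.1, 315.7, -21.1]
eef_rot: [-0.119, 1.568, -0.15]
wrist_force: [0.5, -0.7, 1.0]
finger_gap: 0.4
```

```bash
python3 -m handwheel '[[0,0,0,0.007,0,0,0],[0,0,0,0.014,0,0,0],[0,0,0,0.014,0,0,0]]'; python3 - <<'E'
from h import *
from cell import camera
n="side"
im=camera(n)[:,:,::-1].copy();cv2.imwrite(f'pics/{n}8.png',im)
c=cv2.resize(im[330:440,219:339],None,fx=5,fy=5,interpolation=cv2.INTER_CUBIC);cv2.imwrite(f'pics/{n}c8.png',c)
im=camera("top")[:,:,::-1].copy()
c=cv2.resize(im[180:290,140:260],None,fx=5,fy=5,interpolation=cv2.INTER_CUBIC);cv2.imwrite(f'pics/topc8.png',c)
E
```

```text
clock: 8.5
eef_pos: [543.0, 315.7, -25.5]
eef_rot: [-0.189, 1.568, -0.221]
wrist_force: [-0.1, -0.3, 0.2]
finger_gap: 0.5
```

View pics/sidec8.png

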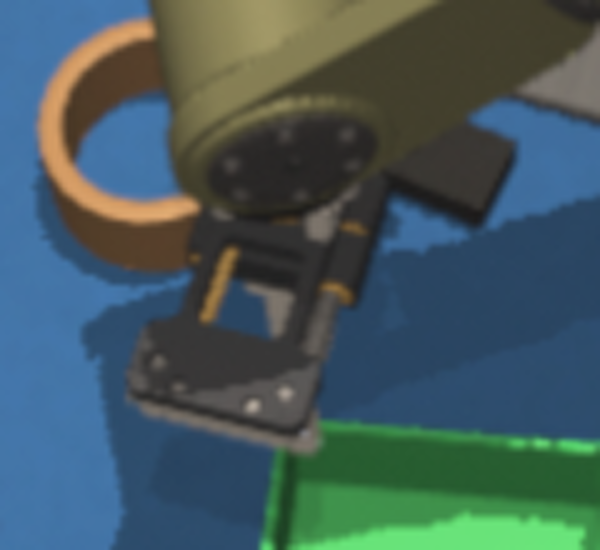

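View pics/topc8.png

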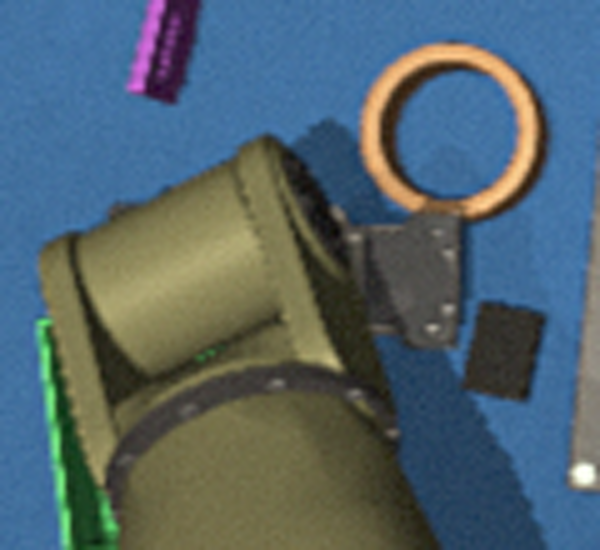

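```bash
python3 - <<'E'
from h import *
def corner(p,e,lx=-89):
    r=rot(e).as_matrix(); return {(sy,sz):np.array([lx,88.5*sy,37.5*sz])@r.T+p for sy in(-1,1) for sz in(-1,1)}
p=np.array([543,315.7,-25.5]);e=[-.189,1.568,-.221]
for k,P in corner(p,e).items():
    print(k,P.round(1),[ (dz,proj("side",P+[0,0,dz])[0].round(1),proj("top",P+[0,0,dz])[0].round(1)) for dz in(0,30,60)])
E
```

```text
(-1, -1) [502.4 228.5  63.4] [(0, array([308.6, 351.1]), array([236.3, 250.2])), (30, array([308.2, 343.9]), array([234.2, 250.2])), (60, array([307.8, 336.4]), array([231.9, 250.2]))]
(-1, 1) [577.4 226.1  63.6] [(0, array([273.9, 343.1]), array([237.4, 222. ])), (30, array([272.8, 335.8]), array([235.3, 221.3])), (60, array([271.7, 328.3]), array([233.1, 220.6]))]
(1, -1) [508.1 405.4  63.4] [(0, array([283.8, 433.4]), array([169.9, 247.9])), (30, array([282.9, 427.1]), array([166.1, 247.8])), (60, array([281.9, 420.6]), array([162.1, 247.8]))]
(1, 1) [583.1 403.   63.6] [(0, array([245.9, 423.7]), array([171.1, 219.7])), (30, array([244.2, 417.4]), array([167.3, 219. ])), (60, array([242.4, 410.8]), array([163.4, 218.2]))]
```

```bash
python3 - <<'E'
from h import *
from scipy.optimize import least_squares
data=[("hover",[580.6,141.6,130.1],[-2.284,1.569,-2.315],(244.5,280),(278.7,288.7)),
("grasp",[581.6,141.6,53.9],[-.418,1.569,-.448],(248.5,302),(284,308.5)),
("tote",[491.6,329.4,158.5],[-.528,1.569,-.559],(240+102/5,317+285/5),(240+322/5,317+355/5)),
("low",[543.4,315.9,52.6],[.086,1.566,.055],(219+105/5,330+300/5),(219+302/5,330+362/5)),
("touch",[543,315.7,-25.5],[-.189,1.568,-.221],(219+130/5,330+405/5),(219+317/5,330+448/5))]
for nm,p,e,l,rr in data:
    r=rot(e).as_matrix()
    def f(q): # q: axial x, y  (side lip) and z shift
        P=np.array([[q[0],q[1],37.5+q[2]],[q[0],q[1],-37.5+q[2]]])@r.T+p
        return (proj("side",P)-[l,rr]).ravel()
    for y in (88.5,75,65):
        s=least_squares(lambda q:f([q[0],y,q[1]]),[-90,0]);print(nm,y,s.x.round(1),s.fun.round(1))
E
```

```text
hover 88.5 [-151.9   -0.4] [-2.8  0.3  2.7 -0.1]
hover 75 [-130.8    6. ] [-2.3  0.4  2.2 -0.2]
hover 65 [-115.1   10.7] [-2.   0.5  1.9 -0.3]
grasp 88.5 [-160.2   -3.8] [-1.2 -0.8  1.2  0.9]
grasp 75 [-137.5    2.4] [-0.8 -0.7  0.8  0.8]
grasp 65 [-120.6    7. ] [-0.5 -0.6  0.4  0.7]
tote 88.5 [-157.    -2.2] [-1.4  1.5  1.4 -1.3]
tote 75 [-126.8    3.7] [-0.6  1.6  0.6 -1.6]
tote 65 [-104.5    8.1] [-0.   1.7  0.  -1.8]
low 88.5 [-154.9   -3.1] [-1.3  1.1  1.3 -1. ]
low 75 [-122.     4.3] [-0.6  1.3  0.6 -1.2]
low 65 [-97.6   9.7] [-0.1  1.4  0.1 -1.4]
touch 88.5 [-152.4   -3.1] [-1.1 -0.6  1.1  0.7]
touch 75 [-116.6    4.4] [-0.4 -0.5  0.4  0.5]
touch 65 [-90.1   9.9] [ 0.  -0.4 -0.   0.4]
```

```bash
python3 -m handwheel '[[0,0,0,0.007,0,0,0],[0,0,0,0.014,0,0,0],[0,0,0,0.014,0,0,0]]'
```

```text
clock: 8.98
eef_pos: [543.5, 315.9, -26.5]
eef_rot: [-0.001, 1.567, -0.032]
wrist_force: [-14.1, -8.1, 30.5]
finger_gap: 0.5
```

```bash
python3 -m handwheel '[[0,0,0,0.007,0,0,0],[0,0,0,0.014,0,0,0],[0,0,0,0.014,0,0,0]]'
```

```text
clock: 9.35
eef_pos: [543.6, 315.9, -26.6]
eef_rot: [-0.03, 1.567, -0.061]
wrist_force: [-21.9, -12.3, 45.7]
finger_gap: 0.6
```

Contact at reported z ≈ -26, so the shut tips sit at (reported z + 26), not (reported z − 8). My first grasp was therefore above the flange. I'm backing off and returning with that correction.

```bash
python3 -m handwheel '[[0,0,0,-0.1,0,0,0],[0,0,0,-0.3,0,0,0.2],[0,0,0,-0.45,0,0,0.4],[0,0,0,-0.45,0,0,0.4],[0,0,0,-0.45,0,0,0.4]]'; python3 - <<'E'
from h import *
plan((581.1,140.6,90),3.11-np.pi/2)
E
```

```text
clock: 9.98
eef_pos: [542.7, 315.8, 107.4]
eef_rot: [-0.202, 1.568, -0.233]
wrist_force: [0.0, 0.2, -0.7]
finger_gap: 36.4
t 9.975 pos [542.7 315.8 107.4] jaw 1.54 j [ 0.47  0.53  1.36 -0.    1.24 -1.07] F [ 0.   0.2 -0.7] gap 36.4
ROW [0.0002 0.001  0.0002] [ 0.0589 -0.5796  0.1459]
```

```bash
python3 -m handwheel '[[0,0,0,0,-0.58,0.146,0.4],[0,0,0,0,-0.58,0.146,0.4],[0,0,0,0,-0.58,0.146,0.4],[0,0,0,0,-0.58,0.146,0.4],[0,0,0,0.1,-0.58,0.146,0.4],[0,0,0,0.1,-0.58,0.146,0.4]]'; python3 - <<'E'
from h import *
from cell import camera
plan((581.1,140.6,20),3.11-np.pi/2)
im=camera("side")[:,:,::-1].copy();cv2.imwrite('pics/s9.png',im)
cv2.imwrite('pics/sc9.png',cv2.resize(im[265:345,250:330],None,fx=7,fy=7,interpolation=cv2.INTER_CUBIC))
E
```

```text
clock: 10.72
eef_pos: [579.3, 140.8, 74.7]
eef_rot: [-2.521, 1.568, -2.551]
wrist_force: [0.2, 0.3, 0.5]
finger_gap: 37.5
t 10.725 pos [579.3 140.8  74.7] jaw 1.54 j [ 0.18  0.5   1.49 -0.    1.15 -1.36] F [0.2 0.3 0.5] gap 37.5
ROW [ 0.0004 -0.0008  0.0006] [ 0.1823 -0.0003  0.0064]
```

View pics/sc9.png

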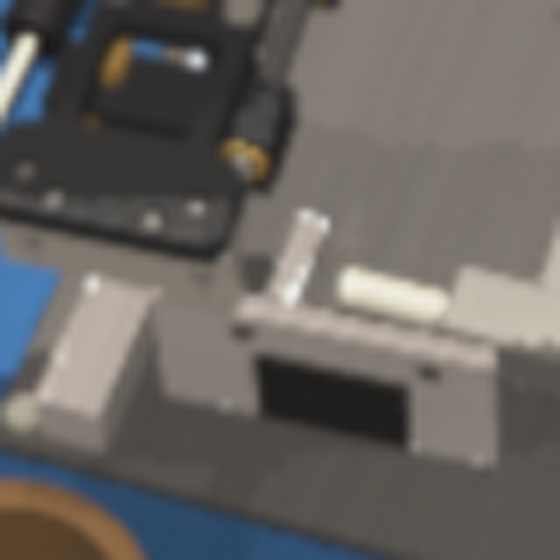

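```bash
python3 -m handwheel '[[0,0,0,0.09,0,0.006,0.4],[0,0,0,0.13,0,0.006,0.4],[0,0,0,0.16,0,0.006,0.4],[0,0,0,0.182,0,0.006,0.4],[0,0,0,0.182,0,0.006,0.4]]'; python3 - <<'E'
from h import *
from cell import camera
plan((581.1,140.6,20),3.11-np.pi/2)
im=camera("side")[:,:,::-1].copy();cv2.imwrite('pics/s10.png',im)
cv2.imwrite('pics/sc10.png',cv2.resize(im[265:345,250:330],None,fx=7,fy=7,interpolation=cv2.INTER_CUBIC))
E
```

```text
clock: 11.4
eef_pos: [582.0, 140.9, 21.8]
eef_rot: [-1.702, 1.57, -1.732]
wrist_force: [0.3, -0.1, 0.1]
finger_gap: 37.5
t 11.4 pos [582.  140.9  21.8] jaw 1.541 j [ 0.18  0.57  1.52 -0.    1.05 -1.36] F [ 0.3 -0.1  0.1] gap 37.5
ROW [ 0.0004 -0.0001  0.0004] [ 0.006  -0.0012 -0.0028]
```

View pics/sc10.png

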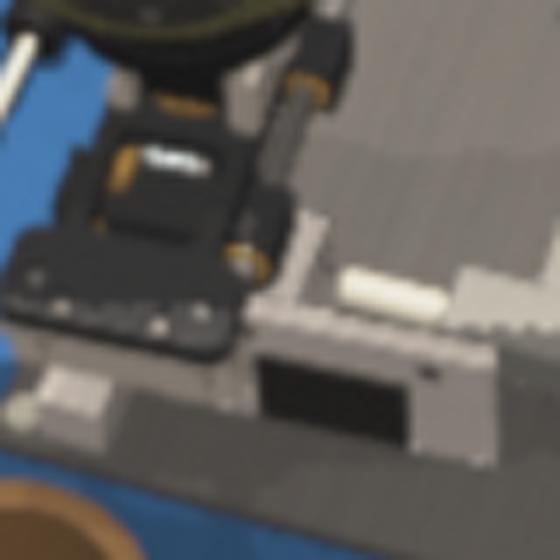

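No contact force, and the pad and the flange to its right are undisturbed. I'm closing.

```bash
python3 -m handwheel '[[0,0,0,0.006,0,0,0.2],[0,0,0,0.006,0,0,0.1],[0,0,0,0.006,0,0,0.0],[0,0,0,0.006,0,0,0.0],[0,0,0,0.006,0,0,0.0]]' 40; python3 - <<'E'
from h import *
plan((581.1,140.6,20),3.11-np.pi/2)
E
```

```text
clock: 12.08
eef_pos: [582.3, 141.0, 20.5]
eef_rot: [-0.941, 1.57, -0.971]
wrist_force: [-0.3, 0.7, 2.1]
finger_gap: 7.3
t 12.075 pos [582.3 141.   20.5] jaw 1.541 j [ 0.18  0.58  1.52 -0.    1.05 -1.36] F [-0.3  0.7  2.1] gap 7.3
ROW [0.0004 0.0002 0.0003] [ 0.0016 -0.0015 -0.004 ]
```

Gripped: the gap is 7.3 mm on the 8 mm flange. Lifting and looking.

```bash
python3 -m handwheel '[[0,0,0,-0.03,0,0,0],[0,0,0,-0.08,0,0,0],[0,0,0,-0.15,0,0,0],[0,0,0,-0.2,0,0,0],[0,0,0,-0.25,0,0,0],[0,0,0,-0.25,0,0,0]]'; python3 - <<'E'
from h import *
from cell import camera
# goal: hand pose with turned bracket
plan((582,141,95),1.541-1.6315)
for n in("side","top"):
    im=camera(n)[:,:,::-1].copy();cv2.imwrite(f'pics/{n}11.png',im)
    a,b,c,d=(255,365,240,360) if n=="side" else (185,300,240,360)
    cv2.imwrite(f'pics/{n}c11.png',cv2.resize(im[a:b,c:d],None,fx=5,fy=5,interpolation=cv2.INTER_CUBIC))
E
```

```text
clock: 12.82
eef_pos: [582.7, 141.2, 96.7]
eef_rot: [-0.23, 1.568, -0.26]
wrist_force: [-0.2, -0.2, -2.4]
finger_gap: 7.0
t 12.825 pos [582.7 141.2  96.7] jaw 1.541 j [ 0.18  0.48  1.47 -0.    1.19 -1.36] F [-0.2 -0.2 -2.4] gap 7.0
ROW [ 5.192e-01  8.000e-04 -5.000e-04] [ 0.0058 -0.0007 -0.0024]
```

View pics/sidec11.png

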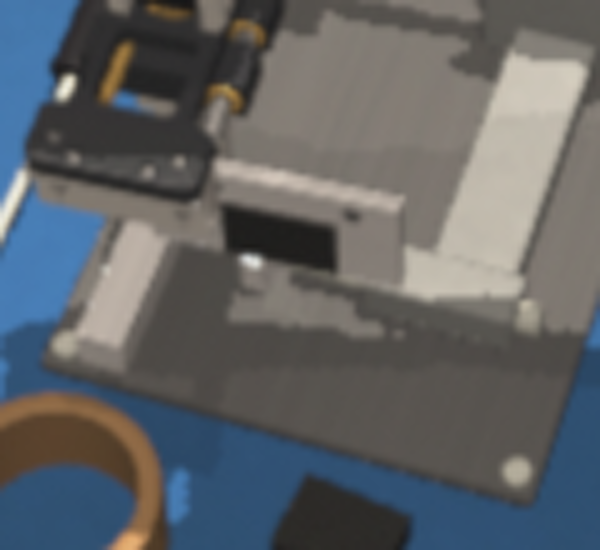

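View pics/topc11.png

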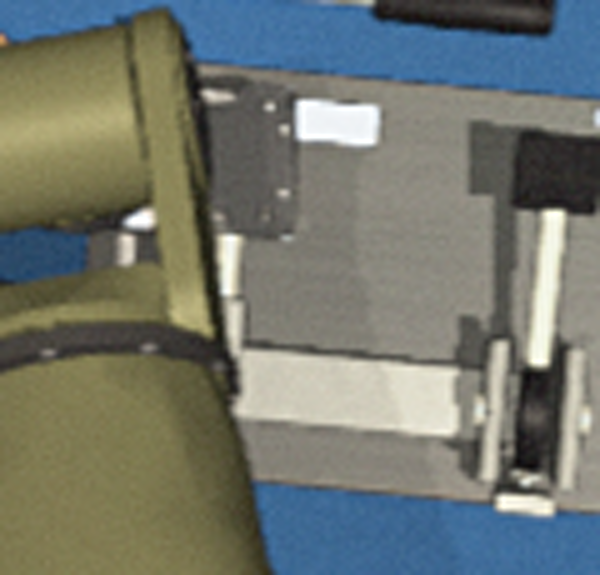

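The bracket hangs level in the grip, with its pad at crop (222–337, 207–270) and free end at (405,197–283). Now I fit where it sits in the hand.

```bash
python3 - <<'E'
from h import *
S=lambda l:np.array([((u+.5)/5+239.5,(v+.5)/5+254.5) for u,v in l])
z=86.2
P=[(110,0,z+60),(110,0,z),(33,-2,z+40),(83,-2,z+40),(83,-2,z+4)]
uv=S([(404,197),(404,286),(222,207),(338,230),(336,271)])
def f(q): return (proj("side",w((q[0],q[1],3.112),P))-uv).ravel()
s=least_squares(f,[603,144]);print(s.x,s.fun.round(1))
def f(q): return (proj("side",w((q[0],q[1],3.112),np.array(P)+[0,0,q[2]]))-uv).ravel()
s2=least_squares(f,[603,144,0]);print(s2.x,s2.fun.round(1))
h=np.array([582.7,141.2])
for b in (s.x,s2.x[:2],np.array([604.2,143.9])):
    d=h-b; c,sn=np.cos(3.112),np.sin(3.112); print('hand in bracket',c*d[0]+sn*d[1],-sn*d[0]+c*d[1])
E
```

```text
[606.33476099 141.58787205] [-0.5  2.1 -0.2  0.   0.  -1.3 -0.1 -1.   0.8  0.2]
[604.74004001 147.18249871   8.94534552] [-0.4  2.  -0.1  0.1 -0.2 -1.3 -0.1 -1.   0.8  0.2]
hand in bracket 23.612936483097332 1.0870154475981433
hand in bracket 21.85337802699252 6.632007469499201
hand in bracket 21.41069813822576 3.334967051377876
```

```bash
python3 - <<'E'
from h import *
p=(609.5,96.0,-0.0906)
o=w(p,(-6,-58,0))[0]; g=w((o[0],o[1],1.480),(22.3,4,0))[0]; print(o,g)
plan((g[0],g[1],96),-0.0906)
E
```

```text
[598.27699417  38.78073628   0.        ] [596.31544802  61.35156562   0.        ]
t 12.925 pos [582.  141.   95.1] jaw 1.541 j [ 0.18  0.48  1.47 -0.    1.19 -1.36] F [ 0.2 -0.5 -2.5] gap 8.0
ROW [5.192e-01 3.000e-04 3.000e-04] [-0.0028 -0.264   0.0558]
```

```bash
python3 -m handwheel '[[0.05,0,0,0,-0.03,0.006,0],[0.1,0,0,0,-0.06,0.012,0],[0.16,0,0,0,-0.09,0.02,0],[0.22,0,0,0,-0.12,0.03,0],[0.28,0,0,0,-0.15,0.04,0],[0.34,0,0,0,-0.18,0.05,0],[0.4,0,0,0,-0.21,0.055,0],[0.46,0,0,0,-0.24,0.056,0],[0.519,0,0,0,-0.264,0.056,0],[0.519,0,0,0,-0.264,0.056,0],[0.519,0,0,0,-0.264,0.056,0],[0.519,0,0,0,-0.264,0.056,0]]'; python3 - <<'E'
from h import *
from cell import camera
plan((596.3,61.4,96),-0.0906)
for n in("side","top"):
    im=camera(n)[:,:,::-1].copy();cv2.imwrite(f'pics/{n}12.png',im)
    a,b,c,d=(235,355,240,370) if n=="side" else (185,300,240,370)
    cv2.imwrite(f'pics/{n}c12.png',cv2.resize(im[a:b,c:d],None,fx=5,fy=5,interpolation=cv2.INTER_CUBIC))
E
```

```text
clock: 14.42
eef_pos: [596.3, 61.7, 95.0]
eef_rot: [-0.107, 1.57, -1.765]
wrist_force: [-0.1, -0.5, -1.7]
finger_gap: 7.4
t 14.425 pos [596.3  61.7  95. ] jaw -0.087 j [ 0.04  0.49  1.47 -0.    1.19  0.13] F [-0.1 -0.5 -1.7] gap 7.4
ROW [0.0011 0.0004 0.    ] [-0.0034  0.0001  0.0009]
```

View pics/sidec12.png

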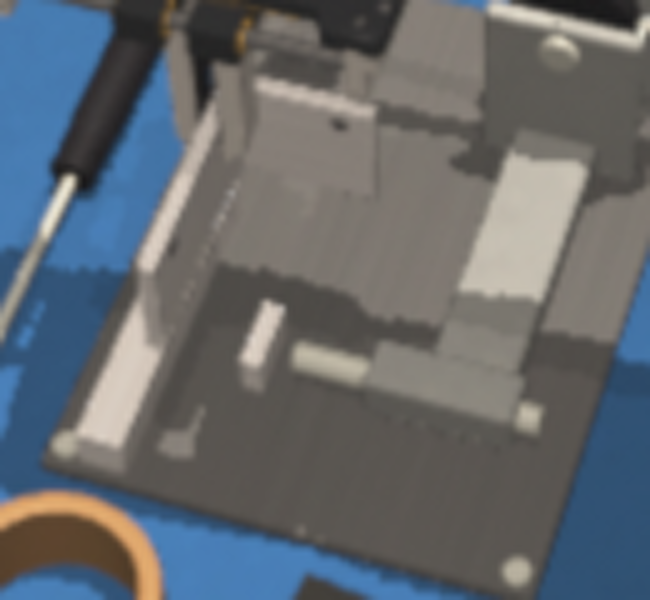

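View pics/topc12.png

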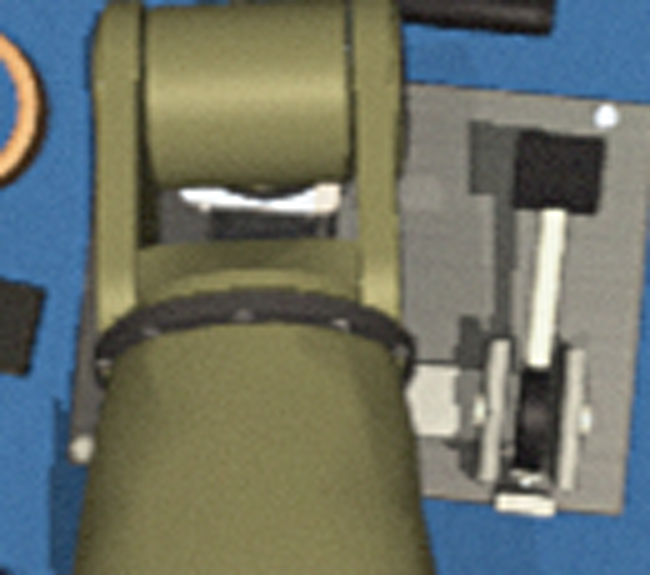

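```bash
python3 - <<'E'
from h import *
S=lambda l:np.array([((u+.5)/5+239.5,(v+.5)/5+234.5) for u,v in l])
z=84.5
P=np.array([(110,0,z+60),(110,8,z+60),(110,8,z),(8,70,z+60),(8,70,z)],float)
uv=S([(139,263),(156,271),(159,346),(378,112),(377,195)])
press=(609.5,96.0,-0.0906); side=(610.4,96.6,-.0923)
for pr in(press,side): print('pred',w(pr,(-6,-58,0))[0])
for fz in (0,1):
    def f(q): return (proj("side",w((q[0],q[1],q[2]),P+[0,0,q[3] if fz else 0]))-uv).ravel()
    s=least_squares(f,[598,39,1.48,0]);print(s.x,s.fun.round(1))
    for pr in(press,side):
        d=s.x[:2]-pr[:2];c,sn=np.cos(pr[2]),np.sin(pr[2]);print('  press frame',c*d[0]+sn*d[1],-sn*d[0]+c*d[1],s.x[2]-pr[2]-np.pi/2)
# bar check in this picture
bar=[(22,75,34),(0,75,34),(0,75,10),(40,80,10)];print(((proj("side",w(press,bar))-[239.5,234.5])*5).round())
print(((proj("side",w(press,[(-34,17,33),(-34,17,11),(-34,-17,33)]))-[239.5,234.5])*5).round())
E
```

```text
pred [598.27699417  38.78073628   0.        ]
pred [599.07973769  39.39989807   0.        ]
[598.83163039  35.65874464   1.48256434   0.        ] [-0.4 -0.1 -0.2 -0.8  1.4  0.1 -0.8  0.6 -0.1  0.3]
  press frame -5.1651729135202284 -61.059005865553296 0.0023680096091185376
  press frame -5.902232829845006 -61.74809655263909 0.0040680096091185725
[595.31941168  46.64334722   1.48652335  16.47176408] [-0.6  0.  -0.4 -0.6  1.2  0.4 -0.4  0.1  0.3  0.1]
  press frame -9.65683075266356 -50.43722711376118 0.006327027536228158
  press frame -10.411941193724903 -51.133968963962204 0.008027027536228193
[[ 78. 437.]
 [125. 450.]
 [130. 478.]
 [ 42. 464.]]
[[243. 364.]
 [246. 390.]
 [268. 303.]]
```

```bash
python3 -m handwheel '[[0.001,0,0,0.05,0,0,0],[0.001,0,0,0.1,0,0,0],[0.001,0,0,0.15,0,0,0],[0.001,0,0,0.19,0,0,0],[0.001,0,0,0.22,0,0,0],[0.001,0,0,0.228,0,0,0],[0.001,0,0,0.228,0,0,0]]'; python3 - <<'E'
from h import *
from cell import camera
plan((596.3,61.4,22),-0.0906)
for n in("side",):
    im=camera(n)[:,:,::-1].copy();cv2.imwrite(f'pics/{n}13.png',im)
    a,b,c,d=(235,355,240,370) if n=="side" else (185,300,240,370)
    cv2.imwrite(f'pics/{n}c13.png',cv2.resize(im[a:b,c:d],None,fx=6,fy=6,interpolation=cv2.INTER_CUBIC)[:600])
E
```

```text
clock: 15.4
eef_pos: [596.5, 61.5, 26.9]
eef_rot: [0.318, 1.57, -1.344]
wrist_force: [0.9, 0.6, -2.4]
finger_gap: 7.6
t 15.4 pos [596.5  61.5  26.9] jaw -0.091 j [ 0.04  0.57  1.51 -0.    1.06  0.13] F [ 0.9  0.6 -2.4] gap 7.6
ROW [-0.0002  0.0004 -0.0001] [ 0.0162 -0.0006  0.0004]
```

View pics/sidec13.png

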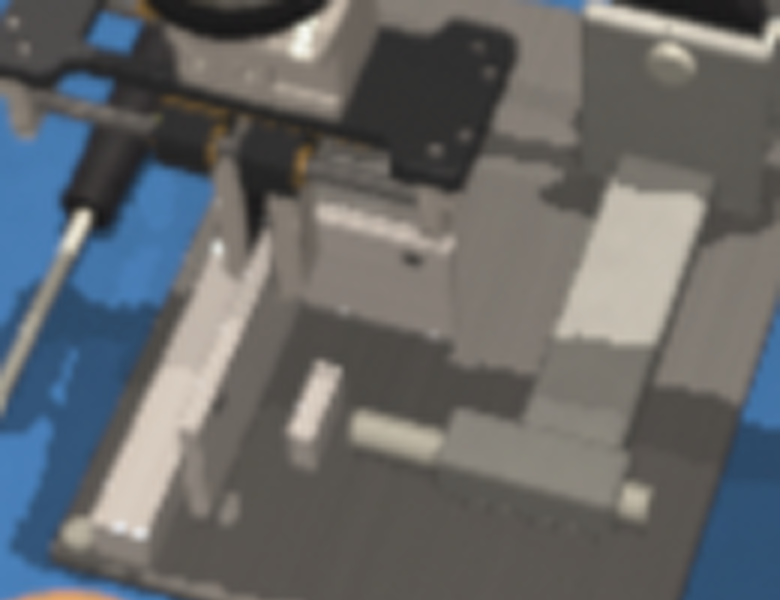

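```bash
python3 - <<'E'
from h import *
S=lambda l:np.array([((u+.5)/6+239.5,(v+.5)/6+234.5) for u,v in l])
z=16.4
P=np.array([(110,0,z+60),(110,8,z+60),(110,8,z),(8,70,z+60),(8,70,z)],float)
uv=S([(181,428),(202,437),(208,514),(455,240),(451,336)])
# press from side pic: bar near end, platen, plate corner
Q=[(22,75,34),(0,75,34),(-34,17,33),(-34,17,11),(-34,-17,33)]
qv=S([(96,522),(150,540),(289,432),(291,459),(318,362)])
def g(q): return (proj("side",w(q,Q))-qv).ravel()
sp=least_squares(g,[609,96,-.09],loss='soft_l1');print('press',sp.x,sp.fun.round(1))
g2=lambda q:g([q[0],q[1],-.0906]); sp2=least_squares(g2,[609,96]);print(sp2.x,sp2.fun.round(1))
def f(q): return (proj("side",w(q,P))-uv).ravel()
s=least_squares(f,[598,39,1.48],loss='soft_l1');print(s.x,s.fun.round(1))
for pr in((609.5,96,-.0906),(610.4,96.6,-.0923),(*sp2.x,-.0906)):
    d=s.x[:2]-pr[:2];c,sn=np.cos(pr[2]),np.sin(pr[2]);print('  press frame',c*d[0]+sn*d[1],-sn*d[0]+c*d[1],s.x[2]-pr[2]-np.pi/2)
print((proj("side",w((609.5,96,-.0906),(0,0,34)))),proj("side",w((609.5,96,-.0906),(0,1,34))))
E
```

```text
press [ 6.11156798e+02  9.51645718e+01 -6.65677554e-02] [-0.3  0.3  0.1 -0.3  0.  -0.   0.2  0.7 -0.1 -0.6]
[610.31632697  94.84056408] [-0.6 -0.2 -0.3 -0.6  0.2  0.2  0.3  0.9  0.4 -0.3]
[601.03278975  36.52501663   1.50858116] [-0.  -0.5  0.  -1.1  1.   0.6 -1.1  1.   0.1  0. ]
  press frame -3.051418245722414 -59.99713446011658 0.02838482927615571
  press frame -3.790286396941698 -60.68263330040175 0.030084829276155745
  press frame -3.9692983989544954 -58.916311905527 0.02838482927615571
[[276.5430767  297.10739018]] [[276.38824604 297.46035441]]
```

Measured relative to bar and platen, the bracket is about 4 mm off and at y -59, against a target of (-6, -58). I'm making a tiny correction and setting it down on the plate.

```bash
python3 -m handwheel '[[0,0,0,0,-0.005,-0.003,0],[0,0,0,0.01,-0.005,-0.003,0],[0,0,0,0.016,-0.005,-0.003,0],[0,0,0,0.02,-0.005,-0.003,0],[0,0,0,0.021,-0.005,-0.003,0],[0,0,0,0.021,-0.005,-0.003,0]]'; python3 - <<'E'
from h import *
plan((596.3,61.4,20),-0.0906)
E
```

```text
clock: 16.2
eef_pos: [595.2, 62.5, 20.8]
eef_rot: [0.583, 1.569, -1.079]
wrist_force: [-1.0, 1.3, -1.8]
finger_gap: 7.6
t 16.2 pos [595.2  62.5  20.8] jaw -0.091 j [ 0.04  0.57  1.52 -0.    1.05  0.14] F [-1.   1.3 -1.8] gap 7.6
ROW [-0.0002  0.0003 -0.0002] [0.0026 0.0039 0.0034]
```

```bash
python3 -m handwheel '[[0,0,0,0.003,0,0,0],[0,0,0,0.005,0,0,0],[0,0,0,0.005,0,0,0]]'
```

```text
clock: 16.58
eef_pos: [595.5, 62.5, 20.5]
eef_rot: [0.972, 1.569, -0.69]
wrist_force: [-4.6, -1.9, 9.7]
finger_gap: 7.8
```

Contact with the plate (Fz +10 N). Releasing gently, then lifting straight up.

```bash
python3 -m handwheel '[[0,0,0,-0.001,0,0,0],[0,0,0,-0.001,0,0,0.12],[0,0,0,-0.001,0,0,0.2],[0,0,0,-0.001,0,0,0.3],[0,0,0,-0.001,0,0,0.3],[0,0,0,-0.08,0,0,0.3],[0,0,0,-0.2,0,0,0.3],[0,0,0,-0.35,0,0,0.3],[0,0,0,-0.5,0,0,0.2],[0,0,0,-0.55,0,0,0],[0,0,0,-0.55,0,0,0]]'; python3 - <<'E'
from h import *
from cell import camera
plan((579.2,-72,170),-0.0906)
for n in("side",):
    im=camera(n)[:,:,::-1].copy();cv2.imwrite(f'pics/{n}14.png',im)
    a,b,c,d=(235,355,240,370)
    cv2.imwrite(f'pics/{n}c14.png',cv2.resize(im[a:b,c:d],None,fx=6,fy=6,interpolation=cv2.INTER_CUBIC)[:600])
E
```

```text
clock: 17.95
eef_pos: [595.4, 62.7, 185.5]
eef_rot: [1.172, 1.568, -0.49]
wrist_force: [-1.4, -0.4, 0.1]
finger_gap: 2.4
t 17.95 pos [595.4  62.7 185.5] jaw -0.091 j [ 0.04  0.4   1.37 -0.    1.37  0.14] F [-1.4 -0.4  0.1] gap 2.4
ROW [-0.0002  0.0003 -0.0007] [ 0.0521 -0.0128  0.4519]
```

View pics/sidec14.png

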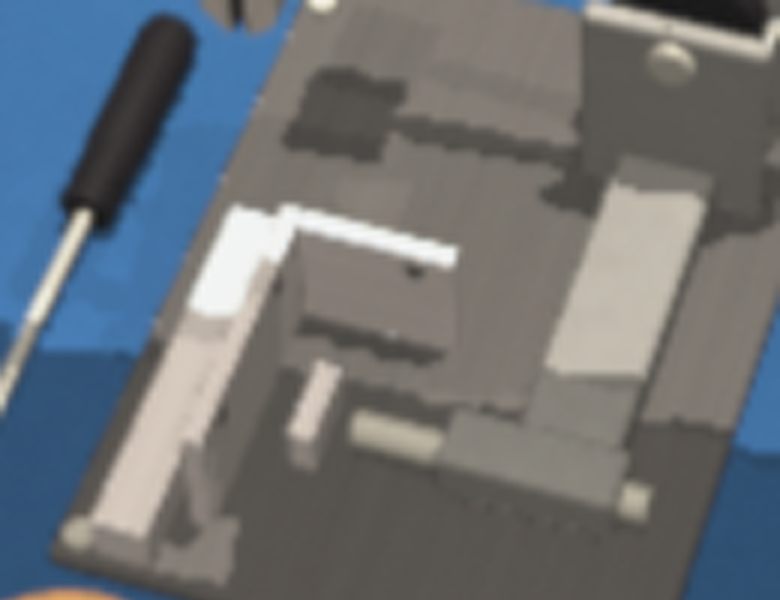

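```bash
python3 - <<'E'
from h import *
S=lambda l:np.array([((u+.5)/6+239.5,(v+.5)/6+234.5) for u,v in l])
P=np.array([(0,0,70),(8,70,70),(110,0,70),(110,8,70),(110,8,10),(8,70,10)],float)
uv=S([(284,206),(455,266),(182,441),(203,449),(205,521),(441,355)])
s=least_squares(lambda q:(proj("side",w(q,P))-uv).ravel(),[598,39,1.48],loss='soft_l1');print(s.x,s.fun.round(1))
for pr in((609.5,96,-.0906),(610.4,96.6,-.0923),(610.3,94.84,-.0906)):
    d=s.x[:2]-pr[:2];c,sn=np.cos(pr[2]),np.sin(pr[2]);print('  press frame',c*d[0]+sn*d[1],-sn*d[0]+c*d[1],s.x[2]-pr[2]-np.pi/2)
plan((582,-72,185),-0.0906)
E
python3 -m handwheel '[[0,0,0,0,-0.01,0.15,0],[0,0,0,0,-0.01,0.3,0],[0,0,0,0,-0.01,0.45,0],[0,0,0,0,-0.01,0.452,0],[0,0,0,0,-0.01,0.452,0],[0,0,0,0,-0.01,0.452,0]]'
python3 - <<'E'
from h import *
from cell import camera
plan((582,-72,130),-0.0906)
for n in("side","top"):
    im=camera(n)[:,:,::-1].copy();cv2.imwrite(f'pics/{n}15.png',im)
    a,b,c,d=(190,340,240,395) if n=="side" else (185,300,240,390)
    cv2.imwrite(f'pics/{n}c15.png',cv2.resize(im[a:b,c:d],None,fx=4 if n=="side" else 5,fy=4 if n=="side" else 5,interpolation=cv2.INTER_CUBIC))
E
```

```text
[598.68065556  39.00612007   1.48274598] [-0.3 -0.2 -0.6 -0.  -0.4 -0.2 -0.5 -0.6  1.2  1.8  2.2  0.1]
  press frame -5.618386029861054 -57.73901888999336 0.0025496557407374
  press frame -6.361089266432972 -58.42888483638585 0.004249655740737435
  press frame -6.5200572125160265 -56.65615736681991 0.0025496557407374
t 18.0 pos [594.9  62.6 184.2] jaw -0.091 j [ 0.04  0.4   1.37 -0.    1.37  0.14] F [-0.5  0.5 -0.6] gap 1.0
ROW [-0.0002  0.0004 -0.    ] [-0.0021 -0.0018  0.4508]
clock: 18.75
eef_pos: [579.5, -71.0, 183.7]
eef_rot: [-0.657, 1.569, -2.318]
wrist_force: [-1.0, -0.0, -0.6]
finger_gap: 0.4
t 18.75 pos [579.5 -71.  183.7] jaw -0.09 j [-0.18  0.37  1.41 -0.    1.36 -0.09] F [-1.  -0.  -0.6] gap 0.4
ROW [0.0002 0.0003 0.0003] [0.1791 0.0088 0.0023]
```

View pics/sidec15.png

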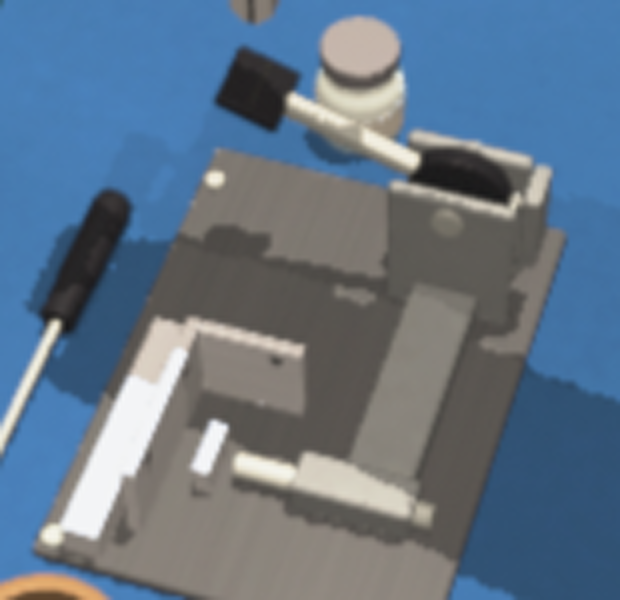

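View pics/topc15.png

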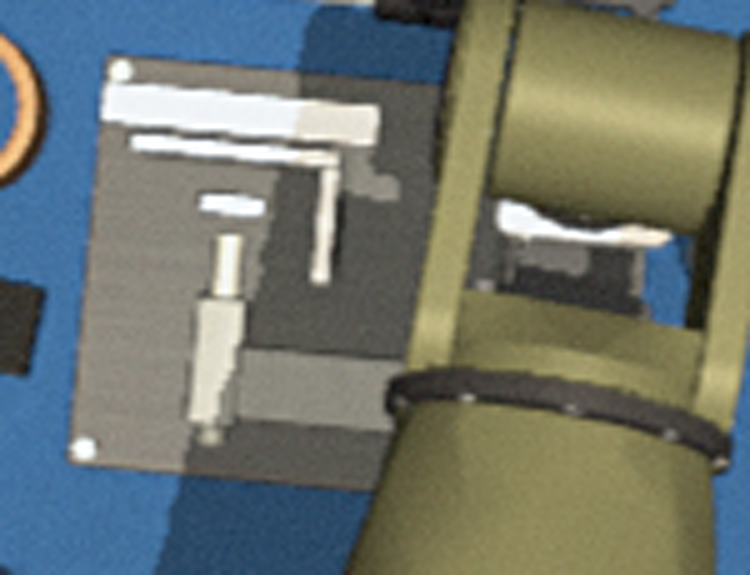

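```bash
python3 - <<'E'
from h import *
T=lambda l:np.array([((u+.5)/5+239.5,(v+.5)/5+184.5) for u,v in l])
P=np.array([(0,0,70),(110,0,70),(110,8,70),(8,70,70),(0,70,70)],float)
uv=T([(341,151),(131,134),(130,148),(310,283),(330,285)])
s=least_squares(lambda q:(proj("top",w(q,P))-uv).ravel(),[598,39,1.48],loss='soft_l1');print(s.x,s.fun.round(1))
for pr in((608.9,95.67,-.088),(609.5,96,-.0906)):
    d=s.x[:2]-pr[:2];c,sn=np.cos(pr[2]),np.sin(pr[2]);print('  press frame',c*d[0]+sn*d[1],-sn*d[0]+c*d[1],s.x[2]-pr[2]-np.pi/2)
print('tip', proj("side",[(579.5,-71,209.7),(579.5,-71,176)]), 'obs', 240+253/4,190+22/4)
print('paddle centre', proj("side",w((609.5,96,-.0906),[(-15,-170,150)])),'obs',240+262/4,190+85/4)
im=cv2.imread('pics/side15.png');cv2.imwrite('pics/sc15b.png',cv2.resize(im[140:240,270:350],None,fx=6,fy=6,interpolation=cv2.INTER_CUBIC))
E
```

```text
[596.01140143  39.66623014   1.48437456] [-0.4  0.2  0.3 -0.   0.2  0.2  0.4 -0.1 -0.6 -0.2]
  press frame -7.916752740971717 -56.919796537535426 0.0015782355361724232
  press frame -8.336416739544632 -57.32311989222422 0.004178235536172359
tip [[304.20317508 193.17364842]
 [304.69995257 203.54657437]] obs 303.25 195.5
paddle centre [[305.30307454 210.98968589]] obs 305.5 211.25
```

View pics/sc15b.png

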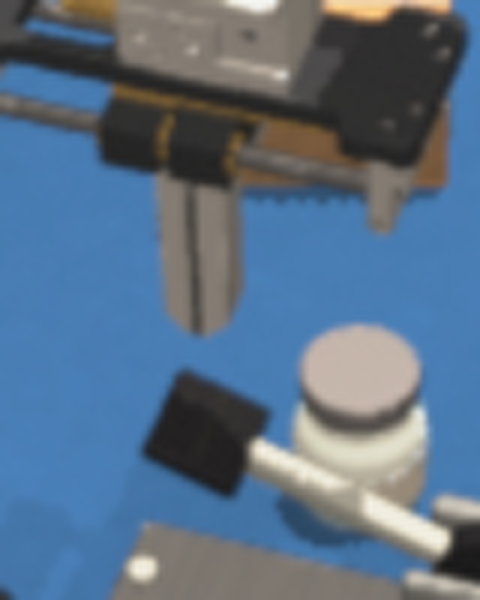

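The bracket stands square (0.2°), with its long-pad centre within about 1 mm of the ram axis and 4–6 mm off the bar. In sc15b the shut tips at (200,330) hang above the paddle's middle at (205,432), which agrees with the rep + 26 tip model. I'm descending onto the paddle.

```bash
python3 -m handwheel '[[0,0,0,0.1,0,0,0],[0,0,0,0.16,0,0.002,0],[0,0,0,0.19,0,0.002,0],[0,0,0,0.21,0,0.002,0],[0,0,0,0.225,0.002,0.002,0],[0,0,0,0.235,0.004,0.002,0],[0,0,0,0.235,0.004,0.002,0]]' 40
python3 - <<'E'
from h import *
plan((584,-72,41),-0.0906)
E
```

```text
clock: 19.73
eef_pos: [581.0, -72.0, 114.0]
eef_rot: [0.511, 1.569, -1.149]
wrist_force: [2.1, -0.7, 3.8]
finger_gap: 0.4
t 19.725 pos [581. -72. 114.] jaw -0.09 j [-0.19  0.44  1.49 -0.    1.21 -0.09] F [ 2.1 -0.7  3.8] gap 0.4
ROW [ 0.0002  0.0004 -0.0002] [ 0.2434  0.0097 -0.0013]
```

Contact (3.8 N) at tip z ≈ 140, as expected for the paddle. I'll push on down in small steps.

```bash
python3 -m handwheel '[[0,0,0,0.02,0.001,0,0],[0,0,0,0.04,0.002,0,0],[0,0,0,0.06,0.003,0,0],[0,0,0,0.08,0.004,0,0],[0,0,0,0.1,0.005,0,0],[0,0,0,0.12,0.006,0,0],[0,0,0,0.14,0.007,0,0],[0,0,0,0.155,0.007,0,0],[0,0,0,0.155,0.007,0,0]]'
python3 - <<'E'
from h import *
from cell import camera
plan((584,-72,41),-0.0906)
for n in("side","top"):
    im=camera(n)[:,:,::-1].copy();cv2.imwrite(f'pics/{n}16.png',im)
    a,b,c,d=(190,340,240,395) if n=="side" else (185,300,240,390)
    cv2.imwrite(f'pics/{n}c16.png',cv2.resize(im[a:b,c:d],None,fx=4 if n=="side" else 5,fy=4 if n=="side" else 5,interpolation=cv2.INTER_CUBIC))
E
```

```text
clock: 20.85
eef_pos: [583.0, -72.3, 67.1]
eef_rot: [0.198, 1.57, -1.463]
wrist_force: [1.1, -1.2, 5.6]
finger_gap: 0.4
t 20.85 pos [583.  -72.3  67.1] jaw -0.09 j [-0.19  0.49  1.53 -0.    1.12 -0.09] F [ 1.1 -1.2  5.6] gap 0.4
ROW [ 0.0001  0.0004 -0.0001] [ 0.0868  0.0031 -0.0014]
```

View pics/sidec16.png

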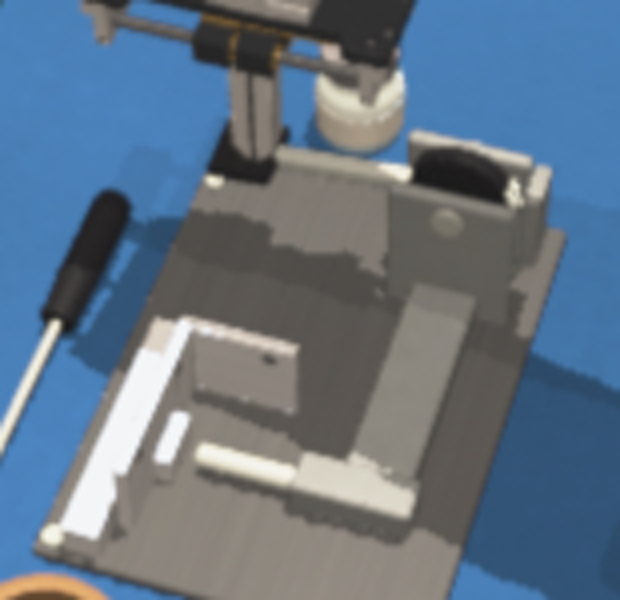

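View pics/topc16.png

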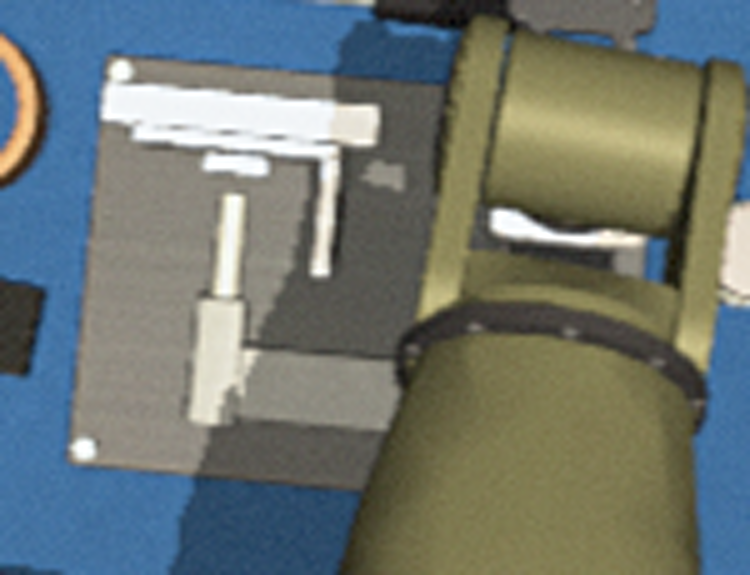

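The ram has advanced, and the bracket has slid against the bar square and upright with the platen on its back (side crop (170,440)). The paddle is at about the second click. I'm pushing on to the third.

```bash
python3 -m handwheel '[[0,0,0,0.02,0.001,0,0],[0,0,0,0.04,0.002,0,0],[0,0,0,0.06,0.003,0,0],[0,0,0,0.075,0.003,0,0],[0,0,0,0.088,0.003,0,0],[0,0,0,0.088,0.003,0,0],[0,0,0,0.088,0.003,0,0]]'
python3 - <<'E'
from h import *
from cell import camera
plan((584,-72,41),-0.0906)
for n in("side","top"):
    im=camera(n)[:,:,::-1].copy();cv2.imwrite(f'pics/{n}17.png',im)
    a,b,c,d=(190,340,240,395) if n=="side" else (185,300,240,390)
    cv2.imwrite(f'pics/{n}c17.png',cv2.resize(im[a:b,c:d],None,fx=4 if n=="side" else 5,fy=4 if n=="side" else 5,interpolation=cv2.INTER_CUBIC))
pr=(609.5,96,-.0906)
for th in(.5,.55,.6,.65,.7):
    a=.35-th; x=-135+130*np.cos(a)-5*np.sin(a); z=100+130*np.sin(a)+5*np.cos(a)
    print(th,round(x),round(z), (proj("side",w(pr,[(x+20*np.cos(a),-148,z+20*np.sin(a)),(x+20*np.cos(a),-192,z+20*np.sin(a)),(x-20*np.cos(a),-148,z-20*np.sin(a))]))-[239.5,189.5]).round(1).tolist())
E
```

```text
clock: 21.82
eef_pos: [583.2, -72.3, 40.8]
eef_rot: [-0.935, 1.569, -2.595]
wrist_force: [-3.8, 1.2, 10.1]
finger_gap: 0.7
t 21.825 pos [583.2 -72.3  40.8] jaw -0.09 j [-0.18  0.53  1.54 -0.    1.07 -0.09] F [-3.8  1.2 10.1] gap 0.7
ROW [0.0002 0.0004 0.0005] [-0.0008  0.0026 -0.0012]
0.5 -6 86 [[52.0, 44.5], [58.2, 31.0], [67.9, 46.8]]
0.55 -7 79 [[52.6, 46.6], [58.7, 33.1], [68.2, 48.3]]
0.6 -8 73 [[53.3, 48.7], [59.4, 35.3], [68.7, 49.9]]
0.65 -9 66 [[54.2, 50.8], [60.2, 37.4], [69.2, 51.4]]
0.7 -11 60 [[55.2, 52.9], [61.2, 39.5], [69.9, 53.0]]
```

View pics/sidec17.png

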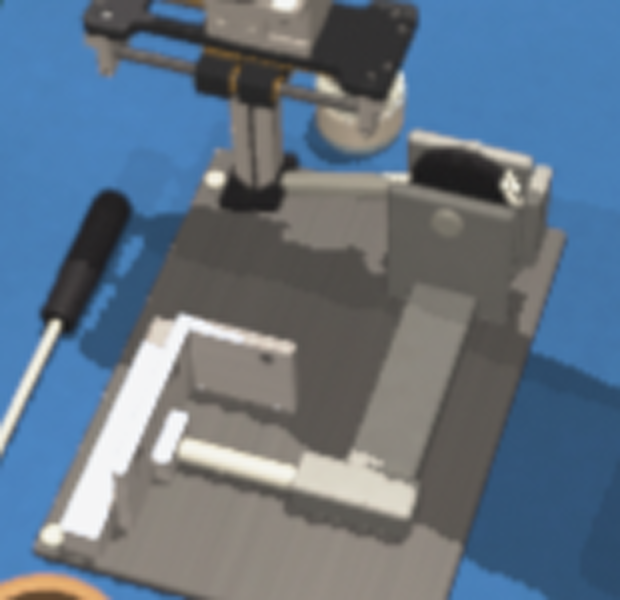

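View pics/topc17.png

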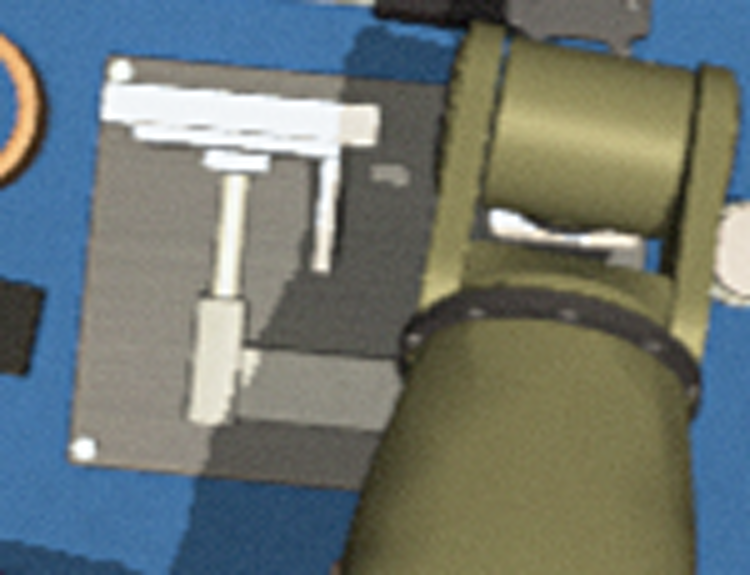

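```bash
python3 -m handwheel '[[0,0,0,0.003,0,0,0],[0,0,0,0.003,0,0,0],[0,0,0,0.003,0,0,0],[0,0,0,0.003,0,0,0]]'
python3 - <<'E'
from h import *
T=lambda l:np.array([((u+.5)/5+239.5,(v+.5)/5+184.5) for u,v in l])
P=np.array([(110,8,70),(8,70,70),(0,70,70),(8,8,70)],float)
uv=T([(133,140),(312,272),(331,273),(320,157)])
s=least_squares(lambda q:(proj("top",w(q,P))-uv).ravel(),[598,39,1.48],loss='soft_l1');print(s.x,s.fun.round(1))
for pr in((608.9,95.67,-.088),(609.5,96,-.0906)):
    d=s.x[:2]-pr[:2];c,sn=np.cos(pr[2]),np.sin(pr[2]);print('  press frame',c*d[0]+sn*d[1],-sn*d[0]+c*d[1],s.x[2]-pr[2]-np.pi/2)
im0=cv2.imread('pics/top0.png');im1=cv2.imread('pics/top17.png')
cv2.imwrite('pics/cmp.png',im1)
E
```

```text
clock: 22.42
eef_pos: [582.9, -72.2, 40.0]
eef_rot: [-1.125, 1.568, -2.786]
wrist_force: [-0.8, 0.1, 9.7]
finger_gap: 0.3
[601.47917264  39.60097044   1.49328354] [-0.4  0.1  0.3  0.1 -0.5  0.1  0.6 -0.3]
  press frame -2.464403629308096 -56.50426062983493 0.010487213731152467
  press frame -2.8851664489534032 -56.89340929731572 0.013087213731152403
```

View pics/cmp.png

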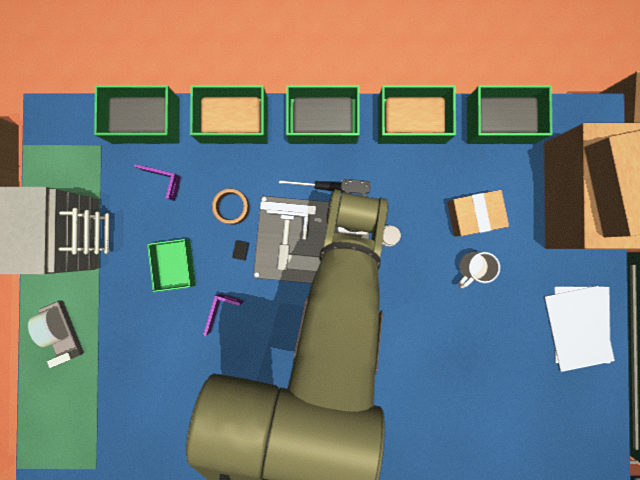

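The bracket is home on the bar (x ≈ -2.5, y ≈ -57), the hold is steady at 9.7 N, and the bystanders are where they were in the first picture. Handing in.

```bash
python3 -c "
from cell import order
print(order.sign_off())"
```

```text
the job is handed in; nothing more can be done
None
```

The bracket is turned, clamped and held: its long-flange pad faces the bar and the fingers are still holding the paddle at about the third click. I handed in at about 22.4 s; sign-off gives no verdict.

- **What I did:** I pinched the long flange near its bend and lifted it. I turned it a quarter turn clockwise and set it down upright about 5 mm off the bar. Then I shut the fingers and pushed the paddle straight down to an estimated dial of 0.65 to 0.68.
- **Last checks:** The hand held steady at about 10 N. The bracket stands upright against the bar with the platen on its back. The pad centre is within about 1.5 mm of the ram axis, and the bracket is square to about 0.01 rad by the picture fit. The bystanders in view matched the first picture; most of the screwdriver's handle was hidden behind the arm.
- **What disagreed:** The first grasp closed on nothing, because the fingertips were really about 34 mm higher than the reported tool position implies. I found this by touching clear bench, which briefly read about 46 N vertically at the wrist through the fingertips. I corrected for it in every later move. The two cameras disagreed by 1 to 3 mm on positions.

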